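# Check a casting mould with a stop-collar gauge rod

## Task

Turn the wheel that carries the plaster mould counter-clockwise (seen from above), by its upright peg, until it comes up against its stop. Then take the gauge rod from its cradle by the handle, slide it gently down the slanted guide tube over the mould until its collar rests on the tube's mouth, pause there a moment, and draw it right out again. Finish while still holding the gauge in the gripper: level, still, at least 20 cm above the bench and clear of the tube, so that its tip can be read, with the wheel left at its stop and the other things on the bench undisturbed; do not put it down or let go.

Things in the scene. Friction and masses are not known exactly. Their poses are not given: they have to be found in the camera images.
- turntable: Fixed base of the turntable, a dark disc 200 mm across. Origin on the turning axis at bench height, z up; its yaw varies. The wheel on it is an aluminium disc 280 mm across, top at 45 mm, carrying a round plaster mould 140 mm across, top at 115 mm. A stop pin 18 mm thick, 55 mm high, stands on the base at radius 158 mm, where a lug on the wheel's rim (to radius 170 mm) meets it.
- wheel (a joint): Angle (rad) of the wheel about the vertical axis; grows counter-clockwise seen from above. Range 0 to 1.571, the hard stop, where lug meets pin. Friction 0.25 N m; stays where it is left. At 0 the guide tube leans out towards the turntable's own +x, at the stop towards its +y.
- peg_top (a point): Top centre of the wheel's upright round steel peg, 125 mm above the bench, 16 mm thick, standing 80 mm up from the wheel at radius 120 mm from the turning axis, 135 deg counter-clockwise of the tube's direction. 42 mm free between peg and mould. It turns with the wheel.
- tube_mouth (a point): Centre of the upper, outer mouth of the slanted steel guide tube on the mould, turning with the wheel: 75 mm long, 30 mm outside, 18 mm bore, plain ends, open at both. The mouth is 172 mm above the bench and 81 mm from the turning axis; this point's x axis runs down the bore, towards the turning axis and 35 deg below level.
- gauge: Loose gauge rod, about 0.22 kg, lying level in its cradle, axis 70 mm above the bench. Origin on the axis at the collar's stop face; x axis to the tip, z up. Steel shaft 12 mm thick to the rounded tip at x = 100 mm; collar 32 mm across from x = -12 to 0; black handle 20 mm wide (y), 24 mm high, from x = -120 to -12 mm. Balance point near x = -27 mm.
- gauge_tip (a point): The tip of the gauge, 100 mm from the collar's stop face along the gauge's x axis.
- cradle: Fixed wooden cradle; origin on the bench below the gauge's origin, x axis towards the gauge's tip. Base 220 x 70 x 10 mm; two posts 12 mm thick, 50 mm wide, with notches open above: at x = 50 mm (under the shaft, 76 mm high) and x = -107 mm (under the handle's rear, 70 mm high). Free on both sides of the handle from x = -100 to -12 mm.
- small_mould: Bystander: loose small round plaster mould, 84 mm across, 72 mm high, origin at the centre of its underside. Leave alone.
- mug: Bystander: white mug, 76 mm across, 85 mm high, origin at the centre of its underside. Leave alone.
- brush: Bystander: wooden brush lying on the bench. Leave alone.
Not all that is in view belongs to the job. Of the things that look like the gauge, the largest one is meant.

How it is judged:
On the way, in this order (a step that is already met when the one before it is completed fails the run):
1. the wheel is turned to its stop (value of joint wheel above 1.5 rad), for 0.2 s.
2. the gauge is in the guide tube with its collar on the mouth (x of gauge in the frame of tube_mouth above -0.004 m and distance between gauge and tube_mouth below 0.009 m and angle between the x axis of gauge and the x axis of tube_mouth, either way round below 0.13 rad and x of gauge_tip in the frame of tube_mouth above 0.09 m), for 0.2 s.
3. the gauge is drawn right out of the tube (x of gauge_tip in the frame of tube_mouth below -0.01 m), for 0.1 s.
At the end, for the whole second after the job is handed in: The gripper holds the gauge still and level (within 8 deg), collar and tip more than 200 mm above the bench, the tip more than 30 mm from the tube's mouth and the gauge touching neither tube nor wheel; the wheel is at its stop (above 1.50 rad) (value of joint wheel above 1.5 rad and contact force between gauge and the fingers above 2 N and contact force between gauge and wheel below 0.2 N and height (world z) of each of gauge, gauge_tip above 0.2 m and angle between gauge's own x axis and vertical between 1.42 and 1.72 rad and distance between gauge_tip and tube_mouth above 0.03 m and linear speed of gauge below 0.03 m/s and angular speed of gauge below 0.2 rad/s); the arm keeps its last pose, push and grip.
It fails at once if the gauge is pressed against the tube, mould or wheel with more than 40 N (contact force between gauge and wheel above 40 N).
It fails at once if the small mould is moved by more than 30 mm (distance of small_mould from where it was at the start of the episode above 0.03 m).
It fails at once if the mug is moved by more than 30 mm (distance of mug from where it was at the start of the episode above 0.03 m).
It fails at once if the brush is moved by more than 30 mm (distance of brush from where it was at the start of the episode above 0.03 m).
It also fails if it takes over 67 s, if anything falls off the work surface, if the arm or the gripper's body presses on something with over 40 N, if the wrist force passes 120 N, or if a joint passes its speed limit or range.

## Robot

A 7-joint arm with a two-finger parallel gripper is mounted at the origin on the work surface. World frame = base frame: x ahead of the robot, y to its left, z up, the work surface at z = 0. Lengths are in m, angles in rad, forces in N, time in s.
With the tool pointing down it reaches from about 0.425 to 0.875 m from the base axis. Payload 4.7 kg.
Tool frame: the origin (TCP) lies on the centre line of the jaws, within the pads' length; the fingertips stand 14 mm ahead of it and the grasp point (between the pads) lies 5 mm behind it; z points along the fingers, y is the direction in which the jaws open and shut (so a half turn about z gives the same grasp; the last joint's range is limited). The gripper opens to 87 mm and grips with 3 to 60 N. Pads are 19 mm wide; open, the fingers measure 117 mm over their backs; the gripper's body (75 mm by 190 mm) begins 51 mm behind the grasp point.
Start: joints at [1.351, 0.321, -0.07, 1.45, 0.023, 1.371, -0.057], TCP at [0.151, -0.632, 0.237] pointing down, gripper open.
Joint ranges: [-2.86, 2.86], [-0.3, 2.09], [-1.38, 1.24], [0.06, 2.45], [-1.56, 4.7], [0.09, 2.05], [-2.69, 2.69]. Speed limits (rad/s): [2.57, 2.57, 3.14, 3.14, 3.14, 3.14, 3.14].

## Interface

Orientations are given as a rotation vector (axis times angle).
In Python, from bench import ctrl, optics, models gives the robot as it stands. The module is installed in compiled form; this text tells all that it offers.
- The arm moves only by the tool arm_command, never from a script. Its argument "motion" is a list of rows, each a list of 3 entries, a list of its own where there are three numbers: the shift along the tool's x, y, z in mm, then the turn, a rotation vector about the tool's x, y, z in degrees, then the closure, from 0 (fully open) to 1 (shut). In form: [[[x, y, z], [ax, ay, az], claw], ...]. A call has 1 to 8 rows; each row shifts and turns the commanded pose from where the row before left it, along the tool's axes as they then stand; what a row does not reach is not made up. A row lasts 1/12 s, in which the tool goes at most 41.7 mm and 7.16 degrees, less where a joint would pass 70% of its speed; a pose out of reach is approached as far as the arm can. A call with a gripper value outside its range is refused whole. The fingers move at their own pace and stop on an object; "force" is the grip in N (left out, the last holds). Time passes only in rows, so rows that do not move let the fingers close. It gives the time, the measured TCP pose, the force and the opening at its end, in the units of the state.
- ctrl.get_state(): the state, without advancing time (a new reading comes with each control period).
- optics.get_image(name): name is "side" or "top" or "wrist"; returns (picture, depth): 480x640x3 uint8, blue, green, red; 480x640 float32, m along the optical axis (not along the pixel's ray), 0 where there is no reading.
- optics.camera_model(name): a dict with "fovy" (degrees; the focal length in pixels is half the picture's height over the tangent of half this angle, whatever the lens; pixels are square), "cx", "cy" (the principal point, pixels), "distortion" ([k1, k2, p1, p2, k3] as OpenCV has them; the pictures are not rectified), "rvec" (rotation vector, rad) and "tvec" (3), from world to camera coordinates, as OpenCV has them; the wrist camera has in their place "mount" (4x4, takes a point from camera to tool coordinates, whose origin is the TCP and whose axes are the flange's). Camera axes: x right, y down, z forward; pixel columns grow to the right and rows downward; lengths in m; the calibration is good to about 2 mm. A picture is of the moment at which its call begins: read the wrist's pose just before it. camera_model takes no time and is no camera call.
- ctrl.close_job(): hands the job in, once; it reports no verdict.
Trained networks look in the newest picture that a camera, given by its name, has taken for a name from the list of things; names that differ only in an ending like _2 or _b are one class to them, and where a whole thing is asked for, a point or a joint stands for the part that bears it (a point fixed in the world has none). Each returns a list of dicts, best first, with "conf" (0 to 1); they miss things now and then, are a little off and sometimes report something else, mostly with a low value. They report only what shows in the picture. A call takes as long as a camera call. They do not tell look-alikes from the thing itself.
- models.search_frame(camera, target): "location" ([x, y, z] in m, in the coordinates of the camera as it stood for that picture, good to about 4 mm: the middle of the surface that is visible of it).
- models.silhouettes(camera, target): "pixels" (480x640 bool, what is visible of it).
The state is a dict: "time": time; "joint_positions": joint angles; "qd": joint speeds; "joint_torque": joint torques, N m; "position": TCP position; "tool_rot": TCP orientation; "ft_force": force on the tool from outside, world axes, zero at the start; "torque": the same for the moment, N m; "grip_width": opening from 0.0 (shut) to 1.0 (fully open).
Only numpy, scipy, OpenCV 4.12 (cv2) and the standard library are available. Lean on these libraries where they do the work, as an engineer would, in place of code of your own. Each camera call takes 0.05 s, during which the arm holds its last target.

## Working session

There is one attempt and no reset: what is moved stays moved. The work goes in short steps, Python scripts to look and compute and a tool call to move; the robot and the scene stay as the last step left them, time stands still between calls to the robot, and variables do not carry over. Pictures are saved under pics/ and viewed, and the job is handed in when it is done.

Besides the shell and the picture viewer there is one more tool, called after ">>>" in YAML: its name, and indented under it one key for each argument. arm_command: Moves the arm, as the interface text tells. Its arguments: {"type":"object","properties":{"motion":{"type":"array","items":{"type":"array"}},"force":{"type":"number"}},"required":["motion"]}

```bash
mkdir -p pics
cat > h.py <<'E'
import numpy as np, cv2
from bench import ctrl, optics, models
from scipy.spatial.transform import Rotation as R
def snap(cam,name):
    s=ctrl.get_state(); im,d=optics.get_image(cam); cv2.imwrite(f'pics/{name}.png',im); np.save(f'pics/{name}.npy',d); return s,im,d
def cam2world(cam,P,s=None):
    m=optics.camera_model(cam); P=np.atleast_2d(P)
    if cam=='wrist':
        M=np.array(m['mount']); P=P@M[:3,:3].T+M[:3,3]
        return R.from_rotvec(s['tool_rot']).apply(P)+np.array(s['position'])
    r=R.from_rotvec(np.ravel(m['rvec'])); return r.inv().apply(P-np.ravel(m['tvec']))
def K(cam):
    m=optics.camera_model(cam); f=240/np.tan(np.radians(m['fovy'])/2)
    return np.array([[f,0,m['cx']],[0,f,m['cy']],[0,0,1]]),np.array(m['distortion'],float)
def pix2world(cam,uv,z,s=None):
    k,d=K(cam); uv=np.array(uv,float).reshape(-1,1,2); n=cv2.undistortPoints(uv,k,d).reshape(-1,2)
    z=np.ravel(z)[:,None]; return cam2world(cam,np.hstack([n*z,z]),s)
def mask2world(cam,mask,depth,s=None):
    v,u=np.nonzero(mask&(depth>0)); return pix2world(cam,np.c_[u,v],depth[v,u],s),np.c_[u,v]
E
python3 - <<'E'
from h import *
for c in ['top','side','wrist']:
    s,im,d=snap(c,c+'0'); 
    m=optics.camera_model(c); print(c,m)
print(s)
E
```

```text
top {'fovy': 46.52770398448252, 'cx': 318.38518756720765, 'cy': 239.9779938237235, 'distortion': array([0.03803997, 0.        , 0.        , 0.        , 0.        ]), 'rvec': array([ 2.09846783, -2.15055759,  0.18487809]), 'tvec': array([0.05186177, 0.55136344, 1.50695501])}
side {'fovy': 56.63486297344503, 'cx': 324.2423410002084, 'cy': 235.12398615149476, 'distortion': array([0.02528487, 0.        , 0.        , 0.        , 0.        ]), 'rvec': array([ 0.92189977, -2.55784088,  1.00802838]), 'tvec': array([0.43934585, 0.34018601, 1.12437937])}
wrist {'fovy': 65.32562540651185, 'cx': 320.94931578763095, 'cy': 243.31247598715493, 'distortion': array([-0.04537715,  0.        ,  0.        ,  0.        ,  0.        ]), 'mount': array([[-7.83303415e-04, -9.53634314e-01, -3.00966744e-01,
         8.29612990e-02],
       [ 9.99999034e-01, -4.01295675e-04, -1.33108837e-03,
         8.05403127e-04],
       [ 1.14859489e-03, -3.00967496e-01,  9.53633707e-01,
        -1.48010084e-01],
       [ 0.00000000e+00,  0.00000000e+00,  0.00000000e+00,
         1.00000000e+00]])}
{'time': 0.1, 'joint_positions': array([ 1.35111246,  0.32176855, -0.07008568,  1.45156346,  0.02259949,
        1.37079955, -0.05687664]), 'qd': array([ 0.00053786, -0.00065299, -0.00038647, -0.00273735,  0.00138695,
        0.0015427 , -0.00073396]), 'joint_torque': array([-3.89675006e-04, -4.92571270e+01, -4.05841051e-01, -3.13394308e+01,
       -6.40732865e-02,  3.95496364e-02,  7.07733238e-05]), 'position': array([ 0.15042315, -0.63186447,  0.23555284]), 'tool_rot': array([-3.11842952e+00, -3.66271215e-01,  4.65014513e-04]), 'ft_force': array([-0.14547083,  0.15692126, -0.70661883]), 'torque': array([-0.02346145, -0.00076497,  0.01268202]), 'grip_width': 1.000577881183874}
```

View pics/top0.png

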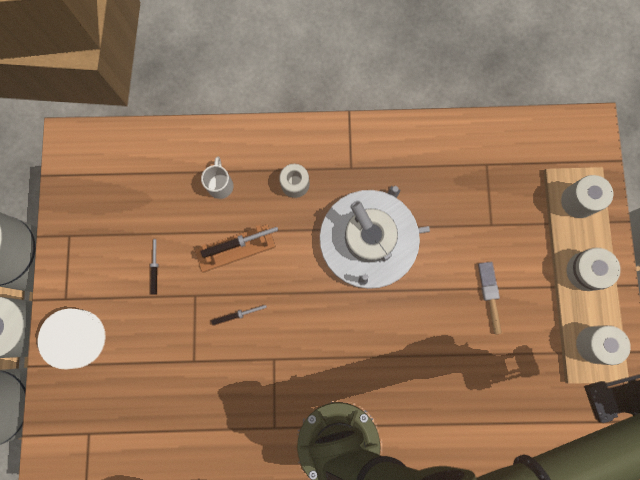

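View pics/side0.png

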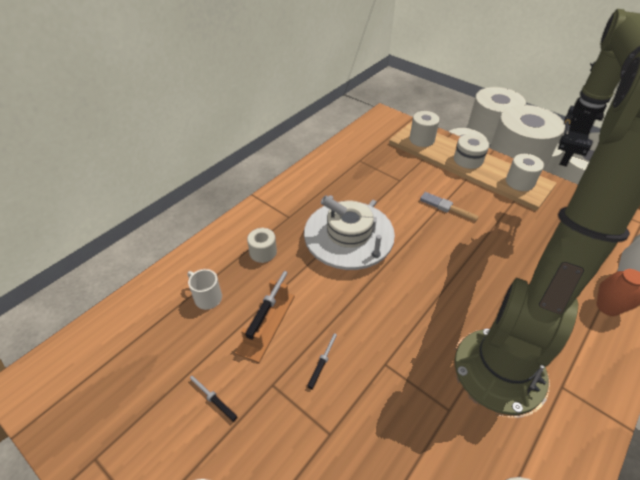

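View pics/wrist0.png

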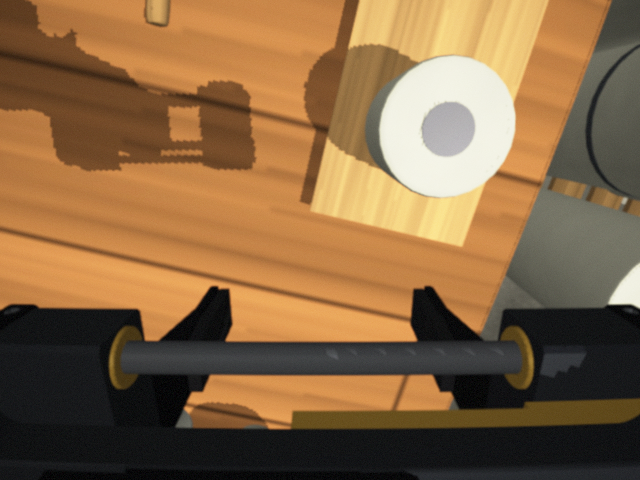

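Run:
```python
from h import *
for c in ['top','side']:
  optics.get_image(c); d=np.load(f'pics/{c}0.npy')
  for t in ['peg_top','tube_mouth','turntable','gauge','gauge_tip','cradle','small_mould','mug','brush']:
    r=models.search_frame(c,t)
    print(c,t,[(round(x['conf'],2),cam2world(c,x['location'])[0].round(3)) for x in r[:4]])
print(ctrl.get_state()['time'])
```

```text
top peg_top [(0.56, array([ 0.552, -0.101,  0.047]))]
top tube_mouth [(0.83, array([ 0.546, -0.105,  0.047]))]
top turntable [(0.64, array([ 0.551, -0.101,  0.048])), (0.25, array([0.736, 0.327, 0.036]))]
top gauge [(0.97, array([0.544, 0.28 , 0.078])), (0.73, array([0.353, 0.275, 0.017])), (0.71, array([0.475, 0.501, 0.017]))]
top gauge_tip [(0.8, array([0.354, 0.275, 0.018])), (0.64, array([0.537, 0.274, 0.078])), (0.64, array([0.475, 0.504, 0.014]))]
top cradle [(0.97, array([0.536, 0.27 , 0.009])), (0.31, array([0.543, 0.277, 0.081]))]
top small_mould [(0.92, array([0.728, 0.101, 0.073]))]
top mug [(0.8, array([0.737, 0.326, 0.039]))]
top brush [(0.6, array([ 0.407, -0.434,  0.018]))]
side peg_top [(0.46, array([0.728, 0.327, 0.053]))]
side tube_mouth [(0.84, array([ 0.53 , -0.062,  0.047])), (0.71, array([0.536, 0.29 , 0.084]))]
side turntable [(0.93, array([ 0.531, -0.06 ,  0.051])), (0.47, array([ 0.403, -0.436,  0.019]))]
side gauge [(0.83, array([0.536, 0.286, 0.084])), (0.73, array([0.346, 0.285, 0.023])), (0.55, array([0.474, 0.507, 0.023]))]
side gauge_tip [(0.82, array([0.537, 0.291, 0.087])), (0.78, array([0.349, 0.287, 0.018])), (0.73, array([0.471, 0.508, 0.021])), (0.35, array([ 0.529, -0.068,  0.048]))]
side cradle [(0.74, array([0.53 , 0.288, 0.013]))]
side small_mould [(0.56, array([0.708, 0.113, 0.066])), (0.3, array([ 0.525, -0.065,  0.046]))]
side mug [(0.62, array([0.726, 0.325, 0.055]))]
side brush [(0.89, array([ 0.403, -0.436,  0.021]))]
1.15
```

```bash
cat > tt.py <<'E'
from h import *
from scipy.optimize import least_squares
def circ(P,r=None):
    c0=P.mean(0)
    f=lambda q: np.hypot(P[:,0]-q[0],P[:,1]-q[1])-(q[2] if r is None else r)
    return least_squares(f,[*c0,.1] if r is None else c0,loss='soft_l1',f_scale=.002).x
def ana(cam,d,box,s=None,c0=None):
    u0,v0,u1,v1=box; m=np.zeros(d.shape,bool); m[v0:v1,u0:u1]=1
    W,uv=mask2world(cam,m,d,s)
    return W,uv
E
python3 - <<'E'
from tt import *
d=np.load('pics/top0.npy')
W,uv=ana('top',d,(310,175,440,300))
# wheel disc top
a=W[abs(W[:,2]-.045)<.004]; print('disc z',np.median(a[:,2]),len(a))
im=np.zeros((480,640),np.uint8); uva=uv[abs(W[:,2]-.045)<.008]; im[uva[:,1],uva[:,0]]=255
h=cv2.findContours(im,cv2.RETR_EXTERNAL,cv2.CHAIN_APPROX_NONE)[0]; h=max(h,key=len)[:,0,:]
hw=pix2world('top',h,d[h[:,1],h[:,0]]); c=circ(hw); print('disc circle',c)
mp=W[abs(W[:,2]-.115)<.004]; print('mould top',mp.mean(0),len(mp), )
for lo,hi in [(.05,.062),(.062,.108),(.119,.128),(.128,.2)]:
    q=W[(W[:,2]>lo)&(W[:,2]<hi)]; 
    r=np.hypot(*(q[:,:2]-c[:2]).T); an=np.degrees(np.arctan2(q[:,1]-c[1],q[:,0]-c[0]))
    print(lo,hi,len(q)); 
    k=r>(.08 if hi<.13 else 0)
    print(np.c_[q[k],r[k],an[k]][:40].round(3))
print('out of rim'); r=np.hypot(*(W[:,:2]-c[:2]).T); k=(r>.145)&(r<.18)&(W[:,2]>.015); q=W[k]
print(np.c_[q,r[k],np.degrees(np.arctan2(q[:,1]-c[1],q[:,0]-c[0]))].round(3))
E
python3 - <<'E'
import cv2
a=cv2.imread('pics/top0.png'); cv2.imwrite('pics/c1.png',cv2.resize(a[175:305,310:440],None,fx=4.5,fy=4.5,interpolation=cv2.INTER_CUBIC))
cv2.imwrite('pics/c2.png',cv2.resize(a[215:280,190:285],None,fx=8,fy=8,interpolation=cv2.INTER_CUBIC))
E
```

```text
disc z 0.04521943832866205 3944
disc circle [ 0.55584509 -0.10470049  0.13871015  0.1       ]
mould top [ 0.55008614 -0.10709269  0.11505098] 1197
0.05 0.062 560
[[  0.701  -0.176   0.056   0.162 -26.136]
 [  0.701  -0.179   0.054   0.163 -27.035]
 [  0.701  -0.182   0.054   0.165 -27.921]
 [  0.702  -0.185   0.051   0.167 -28.783]
 [  0.7    -0.187   0.056   0.166 -29.663]
 [  0.698  -0.176   0.055   0.159 -26.554]
 [  0.698  -0.182   0.054   0.162 -28.362]
 [  0.697  -0.184   0.056   0.162 -29.255]
 [  0.699  -0.187   0.052   0.165 -30.105]
 [  0.696  -0.173   0.052   0.156 -26.048]
 [  0.695  -0.176   0.054   0.157 -26.986]
 [  0.694  -0.178   0.059   0.156 -27.921]
 [  0.694  -0.181   0.058   0.158 -28.829]
 [  0.695  -0.187   0.053   0.162 -30.584]
 [  0.695  -0.19    0.055   0.163 -31.461]
 [  0.692  -0.173   0.056   0.152 -26.484]
 [  0.692  -0.175   0.056   0.154 -27.435]
 [  0.692  -0.178   0.056   0.155 -28.374]
 [  0.692  -0.181   0.055   0.156 -29.289]
 [  0.691  -0.184   0.057   0.157 -30.208]
 [  0.692  -0.187   0.054   0.159 -31.078]
 [  0.692  -0.12    0.05    0.137  
[... 11162 characters left out ...]
6e+01]
 [ 5.7400e-01 -2.7100e-01  4.7000e-02  1.6800e-01 -8.3930e+01]
 [ 5.7200e-01 -2.4900e-01  4.5000e-02  1.4500e-01 -8.3772e+01]
 [ 5.7100e-01 -2.5100e-01  4.9000e-02  1.4700e-01 -8.4181e+01]
 [ 5.7100e-01 -2.5400e-01  4.7000e-02  1.5000e-01 -8.4217e+01]
 [ 5.7100e-01 -2.5700e-01  4.6000e-02  1.5400e-01 -8.4243e+01]
 [ 5.7100e-01 -2.6000e-01  4.8000e-02  1.5600e-01 -8.4515e+01]
 [ 5.7200e-01 -2.6300e-01  4.4000e-02  1.6000e-01 -8.4359e+01]
 [ 5.7300e-01 -2.6800e-01  3.5000e-02  1.6400e-01 -8.3982e+01]
 [ 5.7400e-01 -2.7200e-01  2.8000e-02  1.6800e-01 -8.3674e+01]
 [ 5.7000e-01 -2.5100e-01  3.6000e-02  1.4700e-01 -8.4306e+01]
 [ 5.7100e-01 -2.5400e-01  3.3000e-02  1.5000e-01 -8.4201e+01]]
```

View pics/c1.png

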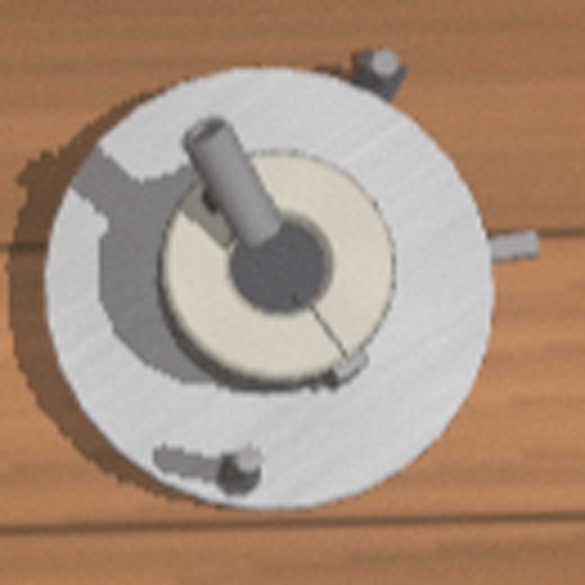

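View pics/c2.png

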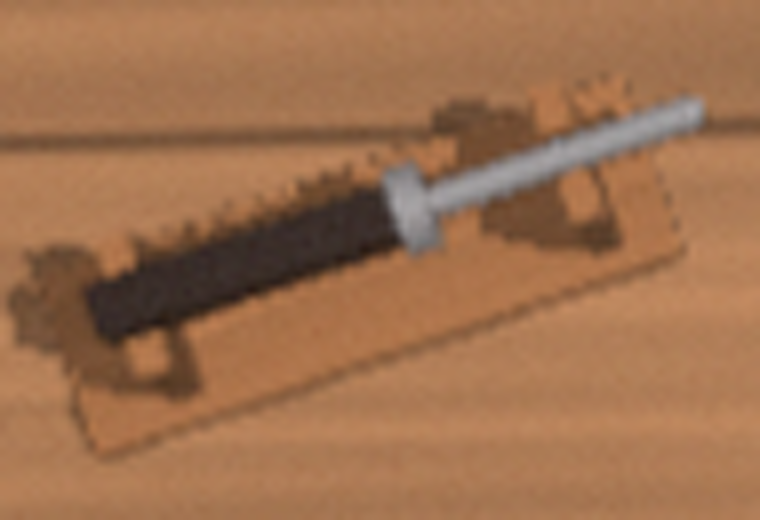

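```bash
cat > mv.py <<'E'
from h import *
def T(p,Rm): M=np.eye(4); M[:3,:3]=Rm; M[:3,3]=p; return M
def cur(): s=ctrl.get_state(); return T(s['position'],R.from_rotvec(s['tool_rot']).as_matrix()),s
def down(ydeg):  # tool pointing down with y at world azimuth
    a=np.radians(ydeg); y=np.array([np.cos(a),np.sin(a),0]); z=np.array([0,0,-1.]); return np.c_[np.cross(y,z),y,z]
def rel(A,B,n):
    D=np.linalg.inv(A)@B; w=R.from_matrix(D[:3,:3]).as_rotvec()/n; r=R.from_rotvec(w).as_matrix()
    # sum of r^k t = D t
    S=sum(np.linalg.matrix_power(r,k) for k in range(n)); t=np.linalg.solve(S,D[:3,3])
    return (t*1000).round(2),np.degrees(w).round(3)
def plan(B,n,A=None):
    if A is None: A,s=cur()
    t,w=rel(A,B,n); print('rows',n,t.tolist(),w.tolist(),'|t|',np.linalg.norm(t).round(1),'|w|',np.linalg.norm(w).round(2))
E
python3 -c "
from mv import *
A,s=cur(); print(A.round(3)); plan(T([.438,-.081,.235],down(-101.5)),16)"
```

```text
[[ 0.973  0.232 -0.     0.151]
 [ 0.232 -0.973 -0.    -0.632]
 [-0.     0.    -1.     0.237]
 [ 0.     0.     0.     1.   ]]
rows 16 [19.14, -34.17, 0.1] [0.0, 0.0, 1.556] |t| 39.2 |w| 1.56
```

>>> arm_command:
  motion:
    - [[19, -34, 0], [0, 0, 1.55], 0.5]
    - [[19, -34, 0], [0, 0, 1.55], 0.5]
    - [[19, -34, 0], [0, 0, 1.55], 0.5]
    - [[19, -34, 0], [0, 0, 1.55], 0.5]
    - [[19, -34, 0], [0, 0, 1.55], 0.5]
    - [[19, -34, 0], [0, 0, 1.55], 0.5]
    - [[19, -34, 0], [0, 0, 1.55], 0.5]
    - [[19, -34, 0], [0, 0, 1.55], 0.5]
  force: 20

```text
time: 1.82
position: [0.2634, -0.3407, 0.2368]
tool_rot: [3.141, 0.024, 0.0]
ft_force: [0.6, -0.2, 0.6]
grip_width: 0.527
```

>>> arm_command:
  motion:
    - [[19, -34, 0], [0, 0, 1.55], 0.5]
    - [[19, -34, 0], [0, 0, 1.55], 0.5]
    - [[19, -34, 0], [0, 0, 1.55], 0.5]
    - [[19, -34, 0], [0, 0, 1.55], 0.5]
    - [[19, -34, 0], [0, 0, 1.55], 0.5]
    - [[19, -34, 0], [0, 0, 1.55], 0.5]
    - [[19, -34, 0], [0, 0, 1.55], 0.5]
    - [[19, -34, 0], [0, 0, 1.55], 0.5]

```text
time: 2.48
position: [0.4361, -0.0817, 0.237]
tool_rot: [3.124, -0.314, 0.002]
ft_force: [1.1, -0.2, -0.3]
grip_width: 0.501
```

```bash
python3 -c "
from tt import *
s,im,d=snap('wrist','w1')
print(s['time'],s['position'],s['tool_rot'],s['joint_positions'].round(2),s['grip_width'])
for t in ['peg_top','tube_mouth']:
    r=models.search_frame('wrist',t)
    print(t,[(round(x['conf'],2),cam2world('wrist',x['location'],s)[0].round(3)) for x in r[:4]])
W,uv=mask2world('wrist',np.ones_like(d,bool),d,s)
k=(abs(W[:,2]-.125)<.004)&(W[:,0]<.47)
print('peg',len(W[k]),np.median(W[k],0),W[k].min(0),W[k].max(0))
im2=np.zeros((480,640),np.uint8); k=abs(W[:,2]-.115)<.004; im2[uv[k,1],uv[k,0]]=255
cv2.imwrite('pics/m1.png',im2)
"
```

```text
2.4833 [ 0.43612471 -0.0816577   0.23704725] [ 3.12432393e+00 -3.14007164e-01  1.96572137e-03] [ 0.92 -0.13 -0.73  1.91 -0.09  1.33 -1.55] 0.5011159523894845
peg_top [(0.96, array([ 0.534, -0.095,  0.043]))]
tube_mouth [(0.86, array([ 0.54 , -0.101,  0.046]))]
peg 349 [ 0.43802075 -0.07981644  0.12470879] [ 0.4296131  -0.08724539  0.12124973] [ 0.44522274 -0.07215225  0.12694693]
```

View pics/w1.png

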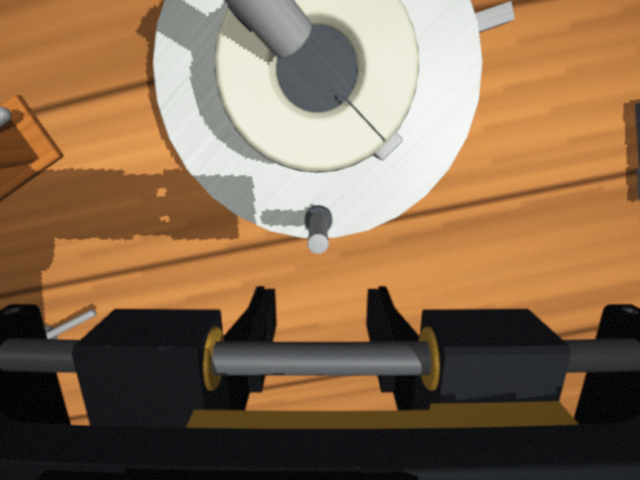

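```bash
python3 -c "
from mv import *
plan(T([.4375,-.0797,.105],down(-101.5)),8)"
```

```text
rows 8 [0.07, -0.13, 16.49] [-0.002, -0.006, 0.061] |t| 16.5 |w| 0.06
```

>>> arm_command:
  motion:
    - [[0, 0, 16.5], [0, 0, 0], 0.5]
    - [[0, 0, 16.5], [0, 0, 0], 0.5]
    - [[0, 0, 16.5], [0, 0, 0], 0.5]
    - [[0, 0, 16.5], [0, 0, 0], 0.5]
    - [[0, 0, 16.5], [0, 0, 0], 0.5]
    - [[0, 0, 16.5], [0, 0, 0], 0.5]
    - [[0, 0, 16.5], [0, 0, 0], 0.5]
    - [[0, 0, 16.5], [0, 0, 0], 0.5]

```text
time: 3.3
position: [0.4345, -0.0852, 0.1037]
tool_rot: [3.124, -0.315, -0.001]
ft_force: [0.1, 0.2, -0.3]
grip_width: 0.497
```

>>> arm_command:
  motion:
    - [[0.2, 4.2, 0], [0, 0, -2], 0.5]
    - [[0.2, 4.2, 0], [0, 0, -2], 0.5]
    - [[0.2, 4.2, 0], [0, 0, -2], 0.5]
    - [[0.2, 4.2, 0], [0, 0, -2], 0.5]
    - [[0.2, 6.3, 0], [0, 0, -3], 0.5]
    - [[0.2, 6.3, 0], [0, 0, -3], 0.5]

```text
time: 3.8
position: [0.4327, -0.113, 0.104]
tool_rot: [-3.139, -0.073, 0.002]
ft_force: [1.3, 4.0, -1.5]
grip_width: 0.505
```

```bash
python3 -c "
from mv import *
s,im,d=snap('wrist','w2'); print(s)"
```

```text
{'time': 3.8, 'joint_positions': array([ 0.93939004,  0.04053852, -0.74643999,  2.06806699,  0.03046748,
        1.04530761, -1.34597449]), 'qd': array([ 9.04996444e-02,  5.28889454e-02,  6.05472499e-02, -4.68482429e-02,
        4.03326360e-02,  2.32386207e-04,  7.50501398e-01]), 'joint_torque': array([  1.12664502, -24.29469824,   0.7192215 , -28.13502967,
         1.00989271,   0.16427822,  -0.78646783]), 'position': array([ 0.43268054, -0.11300189,  0.10395634]), 'tool_rot': array([-3.13930360e+00, -7.34503636e-02,  1.67181049e-03]), 'ft_force': array([ 1.25671835,  3.98703353, -1.54558295]), 'torque': array([ 7.07934561e-01, -2.80573942e-01, -1.59960430e-04]), 'grip_width': 0.5048348793041838}
```

View pics/w2.png

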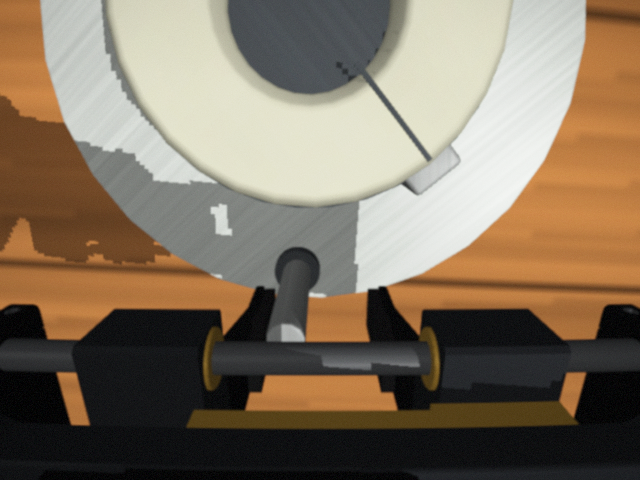

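>>> arm_command:
  motion:
    - [[0.2, 6.3, 0], [0, 0, -3], 0.5]
    - [[0.2, 6.3, 0], [0, 0, -3], 0.5]
    - [[0.2, 6.3, 0], [0, 0, -3], 0.5]
    - [[0.2, 6.3, 0], [0, 0, -3], 0.5]
    - [[0.2, 6.3, 0], [0, 0, -3], 0.5]
    - [[0.2, 6.3, 0], [0, 0, -3], 0.5]
    - [[0.2, 6.3, 0], [0, 0, -3], 0.5]
    - [[0.2, 6.3, 0], [0, 0, -3], 0.5]

```text
time: 4.52
position: [0.446, -0.1611, 0.1043]
tool_rot: [-3.056, -0.723, 0.001]
ft_force: [1.2, 4.0, 0.0]
grip_width: 0.497
```

>>> arm_command:
  motion:
    - [[0.1, 4.2, 0], [0, 0, -2], 0.5]
    - [[0.1, 4.2, 0], [0, 0, -2], 0.5]
    - [[0.1, 2.1, 0], [0, 0, -1], 0.5]
    - [[0.1, 2.1, 0], [0, 0, -1], 0.5]

```text
time: 4.85
position: [0.4523, -0.1724, 0.1043]
tool_rot: [-3.015, -0.88, 0.002]
ft_force: [-1.1, 1.8, 0.2]
grip_width: 0.499
```

```bash
python3 -c "
from mv import *
s,im,d=snap('wrist','w3'); 
A,s=cur(); print(A.round(3),s['ft_force']); p=A[:2,3]-[.556,-.105]; print(np.hypot(*p),np.degrees(np.arctan2(*p[::-1]))%360)
snap('top','t3')
a=cv2.imread('pics/t3.png'); cv2.imwrite('pics/c3.png',cv2.resize(a[165:315,300:450],None,fx=4,fy=4,interpolation=cv2.INTER_CUBIC))
"
```

```text
[[ 0.842  0.539 -0.001  0.452]
 [ 0.539 -0.842 -0.    -0.173]
 [-0.001 -0.    -1.     0.104]
 [ 0.     0.     0.     1.   ]] [-0.43977362  1.99568583 -1.1117274 ]
0.12379500120594787 213.223408552947
```

View pics/c3.png

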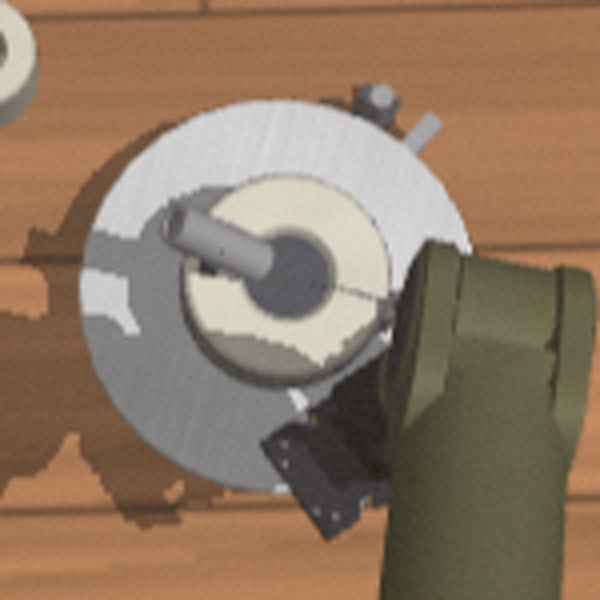

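>>> arm_command:
  motion:
    - [[0.1, 3.2, 0], [0, 0, -1.5], 0.5]
    - [[0.1, 3.2, 0], [0, 0, -1.5], 0.5]
    - [[0.1, 3.2, 0], [0, 0, -1.5], 0.5]
    - [[0.1, 2.1, 0], [0, 0, -1], 0.5]

```text
time: 5.28
position: [0.4593, -0.1816, 0.1044]
tool_rot: [-2.969, -1.026, 0.002]
ft_force: [-1.3, 2.0, 0.8]
grip_width: 0.497
```

>>> arm_command:
  motion:
    - [[0, 1.5, 0], [0, 0, -0.7], 0.5]
    - [[0, 1, 0], [0, 0, -0.5], 0.5]

```text
time: 5.45
position: [0.461, -0.1837, 0.1043]
tool_rot: [-2.958, -1.056, 0.002]
ft_force: [-2.3, 1.3, -0.0]
grip_width: 0.5
```

>>> arm_command:
  motion:
    - [[0, 1, 0], [0, 0, -0.5], 0.5]
    - [[0, 1, 0], [0, 0, -0.5], 0.5]

```text
time: 5.62
position: [0.4623, -0.1851, 0.1044]
tool_rot: [-2.949, -1.083, 0.002]
ft_force: [-2.5, 0.7, 0.8]
grip_width: 0.497
```

>>> arm_command:
  motion:
    - [[0, 1, 0], [0, 0, -0.5], 0.5]
    - [[0, 1, 0], [0, 0, -0.5], 0.5]

```text
time: 5.78
position: [0.4635, -0.1863, 0.1043]
tool_rot: [-2.939, -1.108, 0.002]
ft_force: [-3.8, 3.6, 0.8]
grip_width: 0.502
```

>>> arm_command:
  motion:
    - [[0, 1, 0], [0, 0, -0.5], 0.5]
    - [[0, 1, 0], [0, 0, -0.5], 0.5]

```text
time: 5.95
position: [0.464, -0.1863, 0.1042]
tool_rot: [-2.926, -1.134, 0.004]
ft_force: [-8.2, 6.2, 5.0]
grip_width: 0.5
```

>>> arm_command:
  motion:
    - [[0, 1, 0], [0, 0, 0], 0.5]
    - [[0, 0, 0], [0, 0, 0], 0.5]

```text
time: 6.12
position: [0.464, -0.1862, 0.1041]
tool_rot: [-2.924, -1.133, 0.007]
ft_force: [-8.0, 6.8, 6.5]
grip_width: 0.503
```

```bash
python3 -c "
from mv import *
A,s=cur(); print(A.round(3),s['ft_force']); p=A[:2,3]-[.556,-.105]; print(np.hypot(*p),np.degrees(np.arctan2(*p[::-1]))%360)
snap('top','t4')
a=cv2.imread('pics/t4.png'); cv2.imwrite('pics/c4.png',cv2.resize(a[165:315,300:450],None,fx=4,fy=4,interpolation=cv2.INTER_CUBIC))
"
```

```text
[[ 0.739  0.674 -0.006  0.464]
 [ 0.674 -0.739  0.004 -0.186]
 [-0.002 -0.007 -1.     0.104]
 [ 0.     0.     0.     1.   ]] [-7.98199766  6.77983639  6.49314959]
0.1227334650758027 221.44727169110473
```

View pics/c4.png

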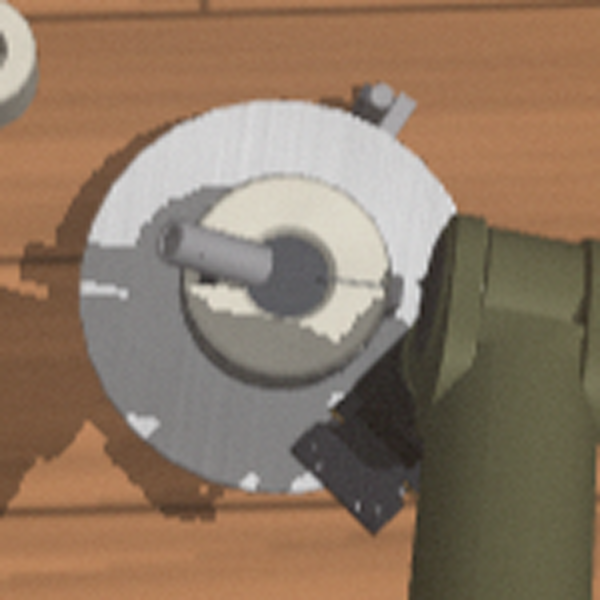

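>>> arm_command:
  motion:
    - [[0, -5, 0], [0, 0, 0], 0.5]
    - [[0, -5, 0], [0, 0, 0], 0.45]
    - [[0, -3, 0], [0, 0, 0], 0.35]
    - [[0, 0, -5], [0, 0, 0], 0.35]
    - [[0, 0, -10], [0, 0, 0], 0.35]
    - [[0, 0, -20], [0, 0, 0], 0.35]
    - [[0, 0, -30], [0, 0, 0], 0.35]
    - [[0, 0, -30], [0, 0, 0], 0.35]

```text
time: 6.83
position: [0.4573, -0.1791, 0.2013]
tool_rot: [2.93, 1.134, 0.001]
ft_force: [0.3, -0.1, -0.7]
grip_width: 0.649
```

```bash
python3 -c "
from mv import *
s,im,d=snap('wrist','w5'); print(s['time'],s['position'],s['ft_force'])
W,uv=mask2world('wrist',np.ones_like(d,bool),d,s)
k=(abs(W[:,2]-.125)<.004)&(W[:,0]<.5)&(np.hypot(W[:,0]-.556,W[:,1]+.105)>.1)
q=W[k]; print('peg',len(q),np.median(q,0),q.min(0),q.max(0)); m=np.median(q,0)[:2]-[.556,-.105]; print(np.hypot(*m),np.degrees(np.arctan2(*m[::-1]))%360-135)
"
```

```text
6.8333 [ 0.45733665 -0.17914893  0.20127229] [ 0.3255089  -0.05082058 -0.70342966]
peg 464 [ 0.45807699 -0.17260791  0.12464749] [ 0.45007993 -0.18074034  0.12107604] [ 0.46519095 -0.16537218  0.1266832 ]
0.11899472228024555 79.62193691071758
```

View pics/w5.png

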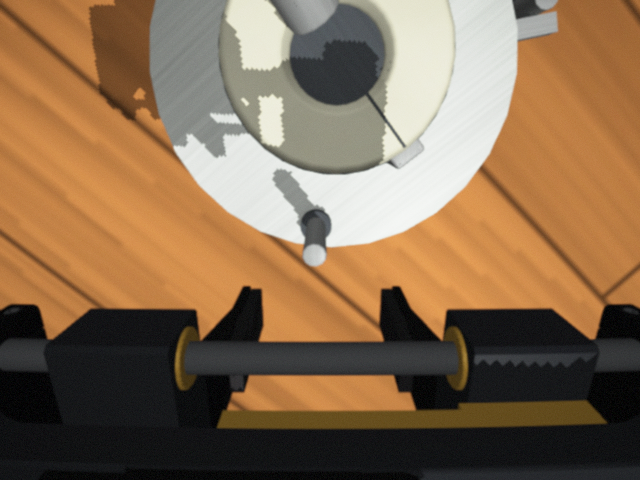

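```bash
cat > ga.py <<'E'
from tt import *
def axisfit(Q):
    c=Q.mean(0); u=np.linalg.svd(Q-c)[2][0]; return c,u
E
python3 -c "
from ga import *
d=np.load('pics/top0.npy')
W,uv=ana('top',d,(190,215,285,280)); k=W[:,2]>.058; Q=W[k]
c,u=axisfit(Q); u=u*np.sign(-u[1]); t=(Q-c)@u; print(c,u,np.degrees(np.arctan2(u[1],u[0])),t.min(),t.max())
for a in np.arange(-.14,.13,.02):
    m=(t>a)&(t<=a+.02); 
    if m.sum(): print(round(a,2),m.sum(),np.median(Q[m],0).round(4),np.ptp(((Q[m]-c)[:,:2]@[-u[1],u[0]])).round(4))
"
```

```text
[0.54519721 0.26970415 0.0777346 ] [ 0.32158655 -0.94671161 -0.01786664] -71.23799346458583 -0.09379556906270965 0.12562799454673557
-0.1 67 [0.515  0.351  0.0788] 0.0527
-0.08 98 [0.5222 0.3372 0.0787] 0.051
-0.06 65 [0.5289 0.3175 0.0813] 0.0203
-0.04 62 [0.536  0.2984 0.0811] 0.0201
-0.02 65 [0.5414 0.2796 0.0811] 0.0212
0.0 68 [0.5473 0.2596 0.0824] 0.0266
0.02 55 [0.5556 0.2437 0.0777] 0.0301
0.04 31 [0.5614 0.2227 0.0756] 0.0113
0.06 81 [0.5681 0.2007 0.0761] 0.0503
0.08 49 [0.5742 0.1869 0.075 ] 0.0479
0.1 32 [0.5808 0.1653 0.0741] 0.011
0.12 8 [0.5841 0.1542 0.0705] 0.0096
```

```bash
python3 -c "
from mv import *
A,s=cur(); A=A.copy(); A[2,3]=.265
plan(T([.539,.288,.22],down(18.8)),16,A)"
```

```text
rows 16 [31.16, -3.88, 2.81] [0.039, 0.012, -4.156] |t| 31.5 |w| 4.16
```

>>> arm_command:
  motion:
    - [[0, 0, -32], [0, 0, 0], 0.3]
    - [[0, 0, -32], [0, 0, 0], 0.2]
    - [[31, -4, 3], [0, 0, -4.15], 0.1]
    - [[31, -4, 3], [0, 0, -4.15], 0]
    - [[31, -4, 3], [0, 0, -4.15], 0]
    - [[31, -4, 3], [0, 0, -4.15], 0]
    - [[31, -4, 3], [0, 0, -4.15], 0]
    - [[31, -4, 3], [0, 0, -4.15], 0]

```text
time: 7.55
position: [0.5517, -0.0171, 0.2465]
tool_rot: [2.613, 1.741, 0.003]
ft_force: [-0.1, -0.8, -0.2]
grip_width: 0.993
```

>>> arm_command:
  motion:
    - [[31, -4, 3], [0, 0, -4.15], 0]
    - [[31, -4, 3], [0, 0, -4.15], 0]
    - [[31, -4, 3], [0, 0, -4.15], 0]
    - [[31, -4, 3], [0, 0, -4.15], 0]
    - [[31, -4, 3], [0, 0, -4.15], 0]
    - [[31, -4, 3], [0, 0, -4.15], 0]
    - [[31, -4, 3], [0, 0, -4.15], 0]
    - [[31, -4, 3], [0, 0, -4.15], 0]

```text
time: 8.22
position: [0.5552, 0.2299, 0.2223]
tool_rot: [2.008, 2.415, 0.003]
ft_force: [0.2, 0.7, -0.4]
grip_width: 1.003
```

>>> arm_command:
  motion:
    - [[31, -4, 3], [0, 0, -4.15], 0]
    - [[31, -4, 3], [0, 0, -4.15], 0]
    - [[0, 0, 0], [0, 0, 0], 0]

```text
time: 8.47
position: [0.5289, 0.2951, 0.2164]
tool_rot: [-1.813, -2.561, -0.006]
ft_force: [-0.8, 0.5, 0.5]
grip_width: 0.999
```

```bash
python3 -c "
from ga import *; from mv import cur
s,im,d=snap('wrist','w6'); print(s['time'],s['joint_positions'].round(2)); A,_=cur(); print(A.round(3))
W,uv=mask2world('wrist',np.ones_like(d,bool),d,s)
u=np.array([.322,-.947]);n=np.array([.947,.322]); o=np.array([.5534,.2455])
t=(W[:,:2]-o)@u; v=(W[:,:2]-o)@n
for a in np.arange(-.14,.11,.02):
    m=(t>a)&(t<=a+.02)&(abs(v)<.02)&(W[:,2]>.06)&(W[:,2]<.1)
    if m.sum(): print(round(a,2),m.sum(),np.median(W[m],0).round(4),'v',np.percentile(v[m],[1,50,99]).round(4),t[m].max().round(3))
k=(abs(v)<.02)&(W[:,2]>.06)&(W[:,2]<.1); print(t[k].min(),t[k].max())
s,im,d=snap('top','t6'); im=cv2.imread('pics/t6.png'); cv2.imwrite('pics/c6.png',cv2.resize(im[165:315,200:450],None,fx=3,fy=3))
"
```

```text
8.4667 [ 0.3   0.44 -1.1   1.57  0.39  1.38 -0.5 ]
[[-0.327  0.945  0.     0.531]
 [ 0.945  0.327  0.003  0.292]
 [ 0.002  0.001 -1.     0.216]
 [ 0.     0.     0.     1.   ]]
-0.14 45 [0.5154 0.3597 0.0769] v [-0.0073  0.0008  0.0092] -0.12
-0.12 1101 [0.5185 0.349  0.0811] v [-0.0196  0.0009  0.0194] -0.1
-0.1 681 [0.5253 0.3313 0.0818] v [-0.0086  0.0008  0.0107] -0.08
-0.08 645 [0.5313 0.3122 0.0817] v [-0.0091  0.0003  0.0103] -0.06
-0.06 610 [0.5375 0.293  0.0817] v [-0.0096  0.0004  0.0101] -0.04
-0.04 565 [0.5439 0.2742 0.0816] v [-0.0096  0.0001  0.0099] -0.02
-0.02 834 [0.5496 0.2541 0.082 ] v [-0.0153 -0.0004  0.0151] -0.0
0.0 212 [0.5568 0.2337 0.0747] v [-0.0058 -0.0006  0.0055] 0.02
0.02 278 [0.562  0.2171 0.0747] v [-0.0066 -0.0012  0.0051] 0.04
0.04 307 [0.5652 0.2044 0.0679] v [-0.0198 -0.002   0.0195] 0.051
0.06 12 [0.5776 0.1699 0.075 ] v [-0.005  -0.0014  0.0022] 0.08
0.08 183 [0.5804 0.1616 0.0746] v [-0.0069 -0.0013  0.0044] 0.098
-0.12052494848832528 0.0978219434476742
```

View pics/w6.png

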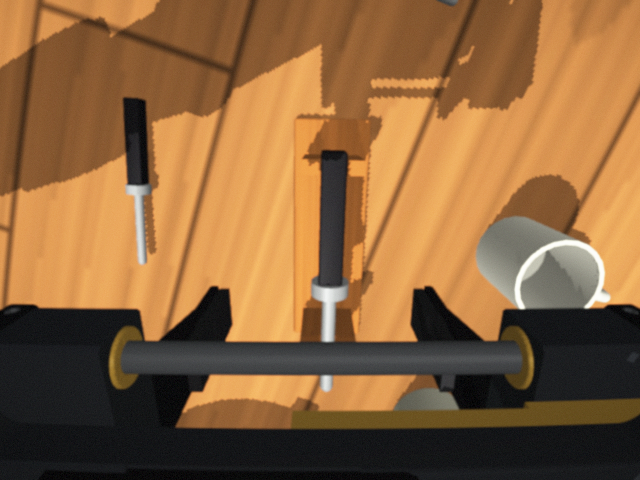

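View pics/c6.png

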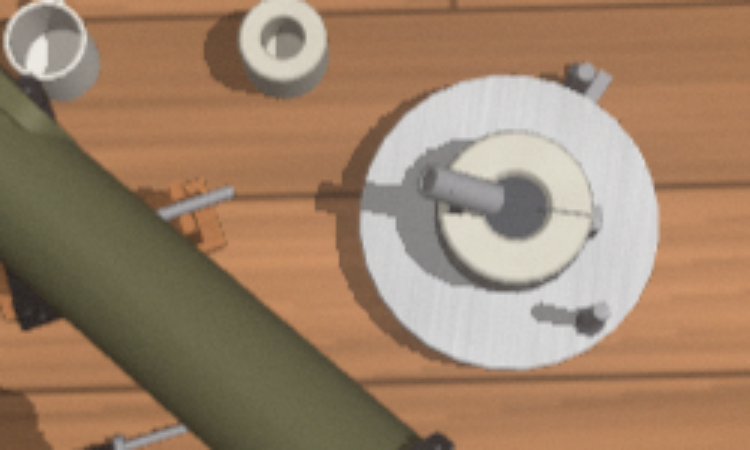

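```bash
python3 -c "
from mv import *
plan(T([.539,.288,.12],down(18.2)),8)"
```

```text
rows 8 [-0.38, 0.69, 12.03] [0.008, -0.002, 0.081] |t| 12.1 |w| 0.08
```

>>> arm_command:
  motion:
    - [[-0.4, 0.7, 12], [0, 0, 0.1], 0]
    - [[-0.4, 0.7, 12], [0, 0, 0.1], 0]
    - [[-0.4, 0.7, 12], [0, 0, 0.1], 0]
    - [[-0.4, 0.7, 12], [0, 0, 0.1], 0]
    - [[-0.4, 0.7, 12], [0, 0, 0.1], 0]
    - [[-0.4, 0.7, 12], [0, 0, 0.1], 0]
    - [[-0.4, 0.7, 12], [0, 0, 0], 0]
    - [[-0.4, 0.7, 12], [0, 0, 0], 0]

```text
time: 9.23
position: [0.5394, 0.2861, 0.118]
tool_rot: [-1.844, -2.543, 0.001]
ft_force: [-0.1, 0.0, -0.2]
grip_width: 1.001
```

```bash
python3 -c "
from mv import *
s,im,d=snap('wrist','w7')
A,s=cur(); print(A.round(4)); plan(T([.539,.288,.065],down(18.2)),6)"
```

```text
[[-3.105e-01  9.506e-01 -3.600e-03  5.384e-01]
 [ 9.506e-01  3.105e-01 -1.700e-03  2.851e-01]
 [-5.000e-04 -4.000e-03 -1.000e+00  1.156e-01]
 [ 0.000e+00  0.000e+00  0.000e+00  1.000e+00]]
rows 6 [0.43, 0.27, 8.44] [-0.038, 0.005, -0.018] |t| 8.5 |w| 0.04
```

View pics/w7.png

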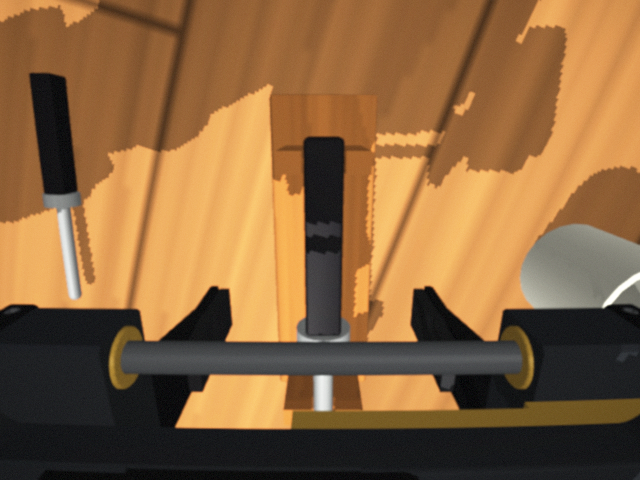

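>>> arm_command:
  motion:
    - [[0.4, 0.3, 10], [0, 0, 0], 0]
    - [[0.4, 0.3, 10], [0, 0, 0], 0]
    - [[0.4, 0.3, 10], [0, 0, 0], 0]
    - [[0.4, 0.3, 10], [0, 0, 0], 0]
    - [[0.4, 0.3, 7], [0, 0, 0], 0]
    - [[0.4, 0.3, 4], [0, 0, 0], 0]
    - [[0, 0, 0], [0, 0, 0], 0]

```text
time: 9.87
position: [0.5399, 0.2889, 0.0674]
tool_rot: [-1.844, -2.543, 0.002]
ft_force: [0.3, 0.6, -0.1]
grip_width: 0.996
```

```bash
python3 -c "
from mv import *
A,s=cur(); print(A.round(4)); o=np.array([.5534,.2455]); print((A[:2,3]-o)@[.312,-.95],(A[:2,3]-o)@[.95,.312])"
```

```text
[[-3.108e-01  9.505e-01 -1.500e-03  5.399e-01]
 [ 9.505e-01  3.108e-01 -6.000e-04  2.889e-01]
 [-1.000e-04 -1.600e-03 -1.000e+00  6.740e-02]
 [ 0.000e+00  0.000e+00  0.000e+00  1.000e+00]]
-0.045415751379832905 0.0007131057555637421
```

Well aligned. Close gently.

>>> arm_command:
  motion:
    - [[0, 0, 2], [0, 0, 0], 0.3]
    - [[0, 0, 0], [0, 0, 0], 0.5]
    - [[0, 0, 0], [0, 0, 0], 0.7]
    - [[0, 0, 0], [0, 0, 0], 0.9]
    - [[0, 0, 0], [0, 0, 0], 1]
    - [[0, 0, 0], [0, 0, 0], 1]
    - [[0, 0, 0], [0, 0, 0], 1]
    - [[0, 0, 0], [0, 0, 0], 1]
  force: 40

```text
time: 10.53
position: [0.5405, 0.289, 0.0666]
tool_rot: [1.845, 2.543, 0.0]
ft_force: [-0.2, -0.4, -0.2]
grip_width: 0.482
```

>>> arm_command:
  motion:
    - [[0, 0, 0], [0, 0, 0], 1]
    - [[0, 0, -5], [0, 0, 0], 1]
    - [[0, 0, -15], [0, 0, 0], 1]
    - [[0, 0, -25], [0, 0, 0], 1]
    - [[0, 0, -35], [0, 0, 0], 1]
    - [[0, 0, -35], [0, 0, 0], 1]
    - [[0, 0, -35], [0, 0, 0], 1]
    - [[0, 0, -30], [0, 0, 0], 1]

```text
time: 11.2
position: [0.5401, 0.2895, 0.2499]
tool_rot: [1.843, 2.543, 0.002]
ft_force: [2.1, 1.1, -2.7]
grip_width: 0.221
```

```bash
python3 -c "
from mv import *
s,im,d=snap('wrist','w8'); s,im,d=snap('side','s8'); snap('top','t8'); A,s=cur(); print(A.round(4),s['grip_width'],s['ft_force'],s['joint_positions'].round(2))"
```

```text
[[-3.109e-01  9.504e-01  4.800e-03  5.411e-01]
 [ 9.504e-01  3.109e-01  2.200e-03  2.904e-01]
 [ 5.000e-04  5.200e-03 -1.000e+00  2.500e-01]
 [ 0.000e+00  0.000e+00  0.000e+00  1.000e+00]] 0.2182952619511427 [ 0.54820712 -0.8109163  -4.3191504 ] [ 0.29  0.43 -1.09  1.5   0.38  1.44 -0.49]
```

View pics/w8.png

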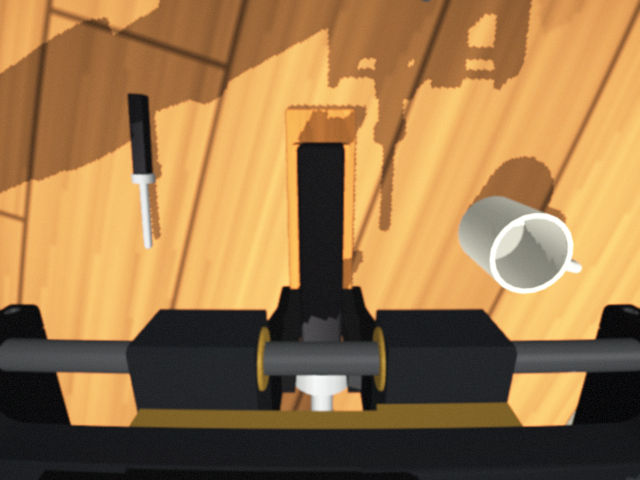

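View pics/s8.png

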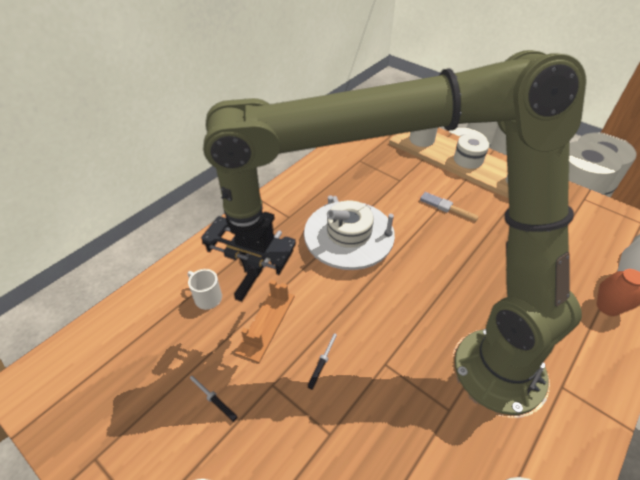

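View pics/t8.png

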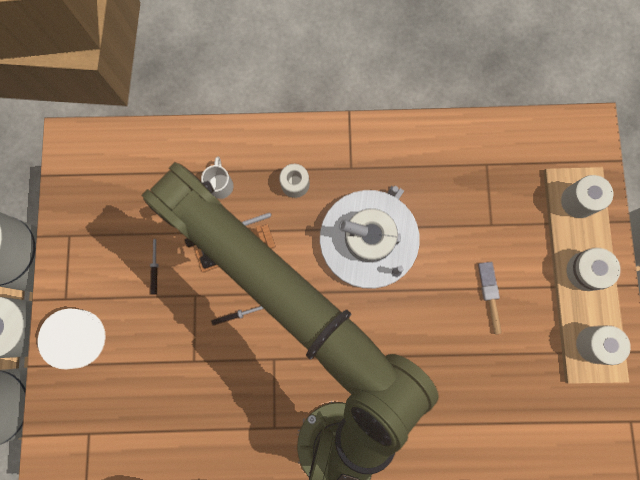

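```bash
cat > meas.py <<'E'
from ga import *
def gauge_tool(d,tilt=None):
    # wrist depth in tool coordinates
    k,ds=K('wrist'); m=optics.camera_model('wrist'); M=np.array(m['mount'])
    v,u=np.nonzero(d>0); n=cv2.undistortPoints(np.c_[u,v].astype(float).reshape(-1,1,2),k,ds).reshape(-1,2); z=d[v,u][:,None]
    P=np.hstack([n*z,z])@M[:3,:3].T+M[:3,3]
    return P,np.c_[u,v]
def tube(cam,d,box,c=(.556,-.105),s=None):
    W,uv=ana(cam,d,box,s); r=np.hypot(W[:,0]-c[0],W[:,1]-c[1])
    return W[(W[:,2]>.126)&(W[:,2]<.2)&(r<.1)]
def cyl(Q,p0,dir0,rad=.015):
    # fit axis through cylinder of known radius from visible surface
    def f(q):
        a,e=q[2],q[3]; x=np.array([np.cos(a)*np.cos(e),np.sin(a)*np.cos(e),-np.sin(e)])
        p=np.array([q[0],p0[1],q[1]]); w=Q-p; return np.linalg.norm(w-np.outer(w@x,x),axis=1)-rad
    r=least_squares(f,[p0[0],p0[2],*dir0],loss='soft_l1',f_scale=.002); return r.x,np.sqrt(np.mean(r.fun**2))
E
python3 -c "
from meas import *
for n in ['t6','t8']:
    d=np.load(f'pics/{n}.npy'); Q=tube('top',d,(310,175,440,300)); 
    q,e=cyl(Q,[.57,-.04,.165],np.radians([-100,35]))
    print(n,len(Q),q[:2],np.degrees(q[2:]),e)
    a,el=q[2:]; x=np.array([np.cos(a)*np.cos(el),np.sin(a)*np.cos(el),-np.sin(el)]); p=np.array([q[0],-.04,q[1]]); t=(Q-p)@x; print('t range',np.percentile(t,[0,2,98,100]), 'z at y=-.025:',p+x*((-.025-p[1])/x[1]))
d=np.load('pics/s8.npy'); Q=tube('side',d,(290,180,410,280)); print(len(Q))
q,e=cyl(Q,[.57,-.04,.165],np.radians([-100,35])); print('side',q[:2],np.degrees(q[2:]),e)
d=np.load('pics/w8.npy'); P,uv=gauge_tool(d)
k=(abs(P[:,1])<.009)&(abs(P[:,2]+.015)<.012)&(P[:,0]>.01)
q=P[k]; print('handle',len(q)); 
for a in np.arange(.01,.09,.01):
    m=(q[:,0]>a)&(q[:,0]<a+.01)
    if m.sum(): print(round(a,2),m.sum(),np.median(q[m],0).round(4),np.percentile(q[m],[5,95],axis=0)[:,1].round(4))
W=P[(abs(P[:,2]+.004)<.03)&(abs(P[:,1])<.03)]; print(W[:,0].min(),W[:,0].max())
k=(abs(P[:,2]+.015)<.012)&(P[:,0]>.01)&(P[:,0]<.09)&(abs(P[:,1])<.03)
for a in np.arange(.01,.08,.01):
    m=k&(P[:,0]>a)&(P[:,0]<a+.01)
    if m.sum(): print('yrange',round(a,2),np.percentile(P[m,1],[2,98]).round(4))
"
```

```text
t6 328 [0.56739227 0.16158028] [-99.56111075  36.2522361 ] 0.003695771000365168
t range [-0.02302617 -0.02105223  0.05116595  0.0680905 ] z at y=-.025: [ 0.56991886 -0.025       0.17273458]
t8 328 [0.56710601 0.16145193] [-98.48148441  36.38367202] 0.0035039810564359603
t range [-0.02266833 -0.02106985  0.05272968  0.12353497] z at y=-.025: [ 0.56934282 -0.025       0.1726265 ]
242
side [0.564128   0.16163228] [-97.78197622  36.98715808] 0.003734912638217539
handle 0
-0.0673364900439584 0.07561005597608186
yrange 0.01 [-0.0201  0.0196]
```

```bash
python3 -c "
from meas import *
d=np.load('pics/w8.npy'); P,uv=gauge_tool(d)
for v in range(130,410,10):
    k=(uv[:,1]==v)&(abs(uv[:,0]-322)<4); print(v,k.sum(),P[k].mean(0).round(4) if k.any() else '')
"
python3 -c "
import cv2
a=cv2.imread('pics/s8.png'); cv2.imwrite('pics/c8.png',cv2.resize(a[200:320,180:330],None,fx=5,fy=5,interpolation=cv2.INTER_CUBIC))"
```

```text
130 7 [0.0787 0.0008 0.2405]
140 7 [0.069  0.0008 0.2401]
150 7 [0.0731 0.0002 0.0069]
160 7 [0.0691 0.0002 0.0073]
170 7 [0.0651 0.0002 0.0072]
180 7 [0.061  0.0002 0.0071]
190 7 [0.0569 0.0002 0.007 ]
200 7 [0.0526 0.0002 0.0076]
210 7 [0.0482 0.0002 0.0078]
220 7 [0.0439 0.0002 0.0074]
230 7 [0.0394 0.0002 0.0077]
240 7 [0.0348 0.0002 0.0081]
250 7 [0.0303 0.0002 0.0079]
260 7 [0.0256 0.0002 0.0079]
270 7 [0.0208 0.0002 0.008 ]
280 7 [0.016  0.0002 0.0078]
290 7 [0.0112 0.0002 0.0077]
300 7 [0.0059 0.0002 0.0082]
310 7 [0.0006 0.0002 0.0086]
320 6 [-0.0045  0.0001  0.0084]
330 7 [-0.0101  0.0002  0.0088]
340 7 [-0.0156  0.0002  0.0089]
350 7 [ 0.0315 -0.     -0.071 ]
360 7 [ 0.0303 -0.     -0.0731]
370 7 [ 0.0277 -0.     -0.0734]
380 7 [-0.0352  0.0002  0.0046]
390 7 [-0.0417  0.0002  0.0053]
400 7 [-0.0564  0.0002  0.0154]
```

View pics/c8.png

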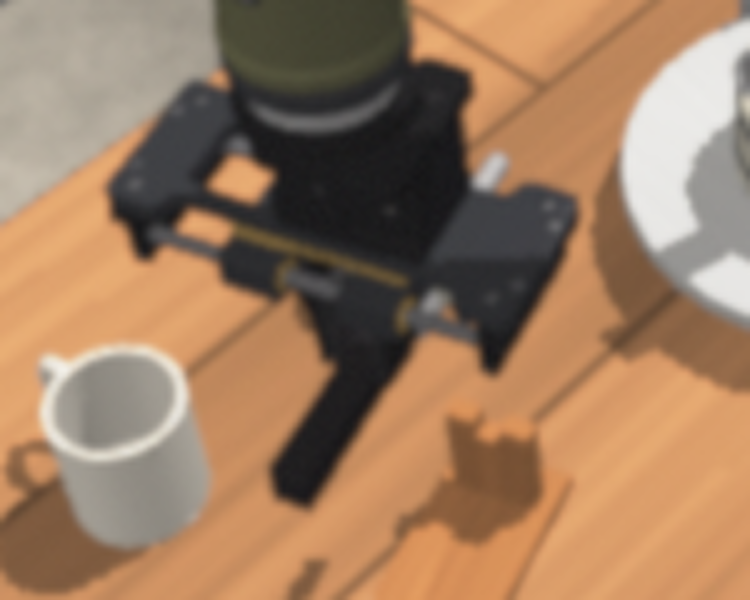

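>>> arm_command:
  motion:
    - [[0, 0, 20], [0, 0, 0], 1]
    - [[0, 0, 25], [0, 0, 0], 1]
    - [[0, 0, 25], [0, 0, 0], 1]
    - [[0, 0, 25], [0, 0, 0], 1]
    - [[0, 0, 20], [0, 0, 0], 1]
    - [[0, 0, 15], [0, 0, 0], 1]
    - [[0, 0, 10], [0, 0, 0], 1]
    - [[0, 0, 0], [0, 0, 0], 1]

```text
time: 12.02
position: [0.5389, 0.288, 0.1037]
tool_rot: [-1.843, -2.542, 0.007]
ft_force: [-0.4, -0.4, -2.1]
grip_width: 0.224
```

```bash
python3 -c "
from mv import *
A,s=cur(); print(A.round(4),s['grip_width'],s['ft_force'])
s,im,d=snap('wrist','w9')
plan(T([.5405,.289,.0915],down(18.1)),3)"
```

```text
[[-3.109e-01  9.504e-01 -4.300e-03  5.389e-01]
 [ 9.504e-01  3.109e-01 -2.000e-03  2.880e-01]
 [-6.000e-04 -4.700e-03 -1.000e+00  1.037e-01]
 [ 0.000e+00  0.000e+00  0.000e+00  1.000e+00]] 0.22408702186206286 [-0.38803047 -0.36392888 -2.09803217]
rows 3 [0.02, 0.28, 4.66] [-0.044, 0.002, 0.004] |t| 4.7 |w| 0.04
```

View pics/w9.png

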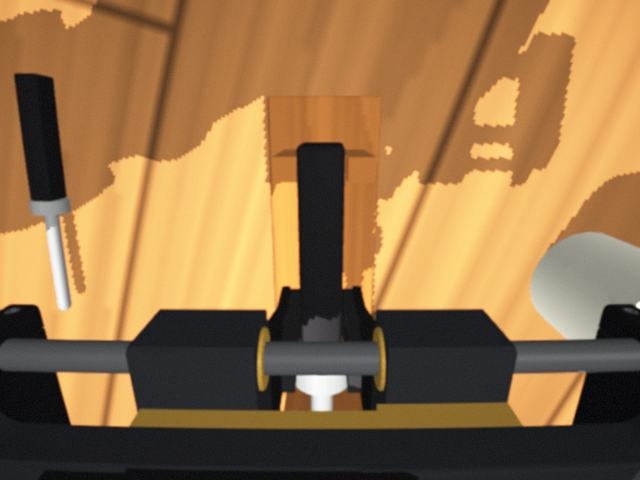

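>>> arm_command:
  motion:
    - [[0, 0.8, 5], [0, 0, 0], 1]
    - [[0, 0, 3], [0, 0, 0], 1]
    - [[0, 0, 2], [0, 0, 0], 1]
    - [[0, 0, 0], [0, 0, 0], 1]

```text
time: 12.4
position: [0.5418, 0.2893, 0.0976]
tool_rot: [1.844, 2.542, 0.001]
ft_force: [-1.2, -3.0, 2.8]
grip_width: 0.225
```

>>> arm_command:
  motion:
    - [[0, 0, 1], [0, 0, 0], 1]
    - [[0, 0, 0], [0, 0, 0], 1]

```text
time: 12.57
position: [0.5419, 0.2893, 0.097]
tool_rot: [1.844, 2.541, 0.001]
ft_force: [-2.6, -4.0, 7.5]
grip_width: 0.217
```

>>> arm_command:
  motion:
    - [[0, 0, -3], [0, 0, 0], 1]
    - [[0, -1.3, 0], [0, 0, 0], 1]
    - [[0, 0, 2], [0, 0, 0], 1]
    - [[0, 0, 2], [0, 0, 0], 1]
    - [[0, 0, 0], [0, 0, 0], 1]

```text
time: 12.98
position: [0.5395, 0.2886, 0.0935]
tool_rot: [-1.844, -2.543, 0.002]
ft_force: [-0.2, -0.0, -3.2]
grip_width: 0.219
```

>>> arm_command:
  motion:
    - [[0, 0, 1.5], [0, 0, 0], 1]
    - [[0, 0, 0], [0, 0, 0], 1]

```text
time: 13.15
position: [0.5396, 0.2888, 0.0925]
tool_rot: [-1.844, -2.543, 0.001]
ft_force: [-0.7, 0.3, -1.6]
grip_width: 0.218
```

```bash
python3 -c "
from meas import *
s,im,d=snap('wrist','w10'); print(s['position'],s['ft_force'])
W,uv=mask2world('wrist',np.ones_like(d,bool),d,s)
for v in range(120,410,20):
    k=(uv[:,1]==v)&(abs(uv[:,0]-322)<4); print(v,W[k].mean(0).round(4) if k.any() else '')
snap('side','s10');a=cv2.imread('pics/s10.png'); cv2.imwrite('pics/c10.png',cv2.resize(a[230:380,180:330],None,fx=4,fy=4,interpolation=cv2.INTER_CUBIC))"
```

```text
[0.53963719 0.28882617 0.09251463] [-0.72664838  0.33113499 -1.58140056]
120 [0.5133 0.3705 0.0097]
140 [0.5168 0.3596 0.0091]
160 [0.5183 0.3547 0.0864]
180 [0.5209 0.3469 0.0856]
200 [0.5234 0.3391 0.0863]
220 [0.5261 0.3307 0.0855]
240 [0.5289 0.3222 0.0853]
260 [0.5319 0.3131 0.0844]
280 [0.5348 0.3042 0.0847]
300 [0.5379 0.2946 0.0845]
320 [0.5411 0.2849 0.0848]
340 [0.5446 0.2743 0.084 ]
360 [0.5304 0.3173 0.1652]
380 [0.551  0.2546 0.0869]
400 [0.5575 0.2348 0.0765]
```

View pics/c10.png

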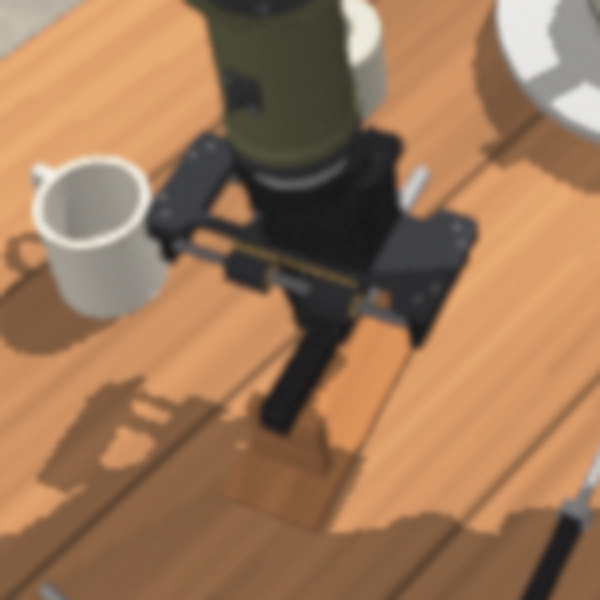

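View pics/w10.png

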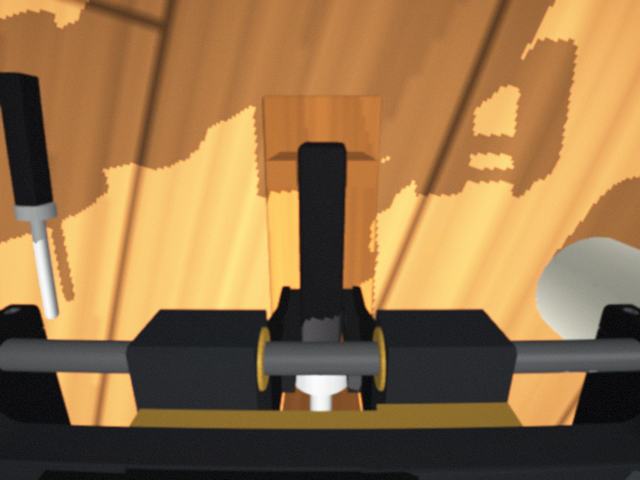

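>>> arm_command:
  motion:
    - [[0, 0, 1.5], [0, 0, 0], 1]
    - [[0, 0, 1.5], [0, 0, 0], 1]
    - [[0, 0, 0], [0, 0, 0], 1]

```text
time: 13.5
position: [0.5399, 0.2893, 0.0903]
tool_rot: [1.844, 2.543, 0.001]
ft_force: [-1.4, -0.2, 0.7]
grip_width: 0.219
```

```bash
python3 -c "
from meas import *
s,im,d=snap('wrist','w11'); print(s['position'],s['ft_force'])
W,uv=mask2world('wrist',np.ones_like(d,bool),d,s)
for v in range(160,410,20):
    k=(uv[:,1]==v)&(abs(uv[:,0]-322)<4); print(v,W[k].mean(0).round(4) if k.any() else '')
"
```

```text
[0.53993727 0.28933168 0.09026188] [-1.35489834 -0.19253463  0.65373227]
160 [0.5186 0.355  0.0823]
180 [0.5212 0.3472 0.0822]
200 [0.5238 0.3392 0.082 ]
220 [0.5265 0.3309 0.082 ]
240 [0.5293 0.3225 0.0824]
260 [0.5322 0.3136 0.0821]
280 [0.5352 0.3044 0.0817]
300 [0.5383 0.2951 0.0822]
320 [0.5415 0.2851 0.0819]
340 [0.5448 0.275  0.082 ]
360 [0.5305 0.318  0.1633]
380 [0.5511 0.2557 0.0854]
400 [0.5574 0.2365 0.0757]
```

>>> arm_command:
  motion:
    - [[0, 0, 0], [0, 0, 0], 0.7]
    - [[0, 0, 0], [0, 0, 0], 0.6]
    - [[0, 0, 0], [0, 0, 0], 0.5]
    - [[0, 0, 5], [0, 0, 0], 0.5]
    - [[0, 0, 8], [0, 0, 0], 0.5]
    - [[0, 0, 7], [0, 0, 0], 0.5]
    - [[0, 0, 5], [0, 0, 0], 0.5]
    - [[0, 0, 0], [0, 0, 0], 0.5]

```text
time: 14.22
position: [0.539, 0.2882, 0.0631]
tool_rot: [-1.844, -2.542, 0.004]
ft_force: [0.5, -0.4, -0.1]
grip_width: 0.494
```

>>> arm_command:
  motion:
    - [[0, 0, 0], [0, 0, 0], 0.7]
    - [[0, 0, 0], [0, 0, 0], 0.9]
    - [[0, 0, 0], [0, 0, 0], 1]
    - [[0, 0, 0], [0, 0, 0], 1]
    - [[0, 0, 0], [0, 0, 0], 1]
    - [[0, 0, 0], [0, 0, 0], 1]
    - [[0, 0, 0], [0, 0, 0], 1]
    - [[0, 0, 0], [0, 0, 0], 1]

```text
time: 14.88
position: [0.5402, 0.2891, 0.0654]
tool_rot: [1.844, 2.543, 0.001]
ft_force: [0.4, 0.7, 2.0]
grip_width: 0.222
```

>>> arm_command:
  motion:
    - [[0, 0, 0], [0, 0, 0], 1]
    - [[0, 0, 0], [0, 0, 0], 1]
    - [[0, 0, 0], [0, 0, 0], 1]
    - [[0, 0, 0], [0, 0, 0], 1]
  force: 50

```text
time: 15.22
position: [0.5402, 0.2891, 0.0653]
tool_rot: [1.844, 2.543, 0.001]
ft_force: [0.6, 0.7, 3.6]
grip_width: 0.227
```

```bash
python3 -c "
from meas import *
s,im,d=snap('wrist','w12'); print(s['position'],s['ft_force'],s['grip_width'])
P,uv=gauge_tool(d)
for v in range(130,410,20):
    k=(uv[:,1]==v)&(abs(uv[:,0]-322)<4); print(v,P[k].mean(0).round(4) if k.any() else '')
"
```

```text
[0.54019357 0.28906519 0.06531122] [0.5982914  0.66909459 3.64508065] 0.22729484686072107
130 [0.0804 0.0003 0.0559]
150 [ 0.0745  0.0001 -0.016 ]
170 [ 0.0678  0.0001 -0.0169]
190 [ 0.0607  0.0001 -0.0165]
210 [ 0.0536  0.0001 -0.0168]
230 [ 0.046   0.0001 -0.0163]
250 [ 0.0385  0.0001 -0.0167]
270 [ 0.0305  0.0001 -0.0166]
290 [ 0.0223  0.0001 -0.0167]
310 [ 0.0138  0.0001 -0.0166]
330 [ 0.0048  0.0001 -0.0164]
350 [ 0.0319 -0.     -0.0715]
370 [ 0.0279 -0.     -0.0738]
390 [-0.0243  0.0001 -0.0162]
```

>>> arm_command:
  motion:
    - [[0, 0, -3], [0, 0, 0], 1]
    - [[0, 0, -8], [0, 0, 0], 1]
    - [[0, 0, -20], [0, 0, 0], 1]
    - [[0, 0, -30], [0, 0, 0], 1]
    - [[0, 0, -35], [0, 0, 0], 1]
    - [[0, 0, -35], [0, 0, 0], 1]
    - [[0, 0, -35], [0, 0, 0], 1]
    - [[0, 0, -30], [0, 0, 0], 1]

```text
time: 15.93
position: [0.5394, 0.2889, 0.2633]
tool_rot: [1.844, 2.543, -0.0]
ft_force: [1.1, 0.6, -3.2]
grip_width: 0.23
```

```bash
python3 -c "
from meas import *
s,im,d=snap('wrist','w13'); print(s['position'],s['ft_force'],s['grip_width'])
P,uv=gauge_tool(d)
for v in range(150,410,30):
    k=(uv[:,1]==v)&(abs(uv[:,0]-322)<4); print(v,P[k].mean(0).round(4) if k.any() else '')
"
```

```text
[0.53937375 0.28892599 0.26329217] [ 1.05708795  0.59248251 -3.16679535] 0.2304365765578525
150 [ 0.0745  0.0001 -0.0163]
180 [ 0.0643  0.0001 -0.0167]
210 [ 0.0536  0.0001 -0.0167]
240 [ 0.0423  0.0001 -0.0164]
270 [ 0.0305  0.0001 -0.0165]
300 [ 0.0183  0.0001 -0.017 ]
330 [ 0.0049  0.0001 -0.0165]
360 [ 0.0302 -0.     -0.073 ]
390 [-0.0242  0.0001 -0.0163]
```

```bash
cat > tgt.py <<'E'
from mv import *
M0=np.array([.5693,-.0248,.172]); AZ=-99.5; EL=35.
TG=T([-.0455,0,-.0046],np.diag([-1.,1,-1]))
def tubeR(az=None,el=None):
    a=np.radians(AZ if az is None else az); e=np.radians(EL if el is None else el)
    x=np.array([np.cos(a)*np.cos(e),np.sin(a)*np.cos(e),-np.sin(e)]); y=np.cross([0,0,1],x); y/=np.linalg.norm(y)
    return np.c_[x,y,np.cross(x,y)]
def tool_at(s,az=None,el=None):  # gauge origin at s (m) along tube axis from mouth (negative = out)
    Rm=tubeR(az,el); return T(M0+Rm[:,0]*s,Rm)@np.linalg.inv(TG)
def report():
    A,s=cur(); G=A@TG; Tm=T(M0,tubeR()); L=np.linalg.inv(Tm)@G; tip=L@[.1,0,0,1]
    print('t',s['time'],'org in tube mm',(L[:3,3]*1000).round(1),'tip',(tip[:3]*1000).round(1),'dirs',np.degrees(L[1:3,0]).round(2),'F',s['ft_force'].round(1),'grip',round(s['grip_width'],3)); print(' q',s['joint_positions'].round(2))
    return A,s
E
python3 -c "
from tgt import *
report(); B=tool_at(-.15); print(B.round(3)); plan(B,16)"
```

```text
t 15.9833 org in tube mm [-276.7  -58.6  -69.3] tip [-204.1  -12.3  -18.5] dirs [26.56 29.06] F [2.2 1.6 2.2] grip 0.223
 q [ 0.3   0.42 -1.1   1.48  0.37  1.47 -0.49]
[[ 0.135  0.986  0.095  0.596]
 [ 0.808 -0.165  0.566  0.136]
 [ 0.574  0.    -0.819  0.28 ]
 [ 0.     0.     0.     1.   ]]
rows 16 [-9.62, 2.6, -3.49] [-0.499, 2.133, 1.68] |t| 10.6 |w| 2.76
```

>>> arm_command:
  motion:
    - [[-9.6, 2.6, -3.5], [-0.5, 2.13, 1.68], 1]
    - [[-9.6, 2.6, -3.5], [-0.5, 2.13, 1.68], 1]
    - [[-9.6, 2.6, -3.5], [-0.5, 2.13, 1.68], 1]
    - [[-9.6, 2.6, -3.5], [-0.5, 2.13, 1.68], 1]
    - [[-9.6, 2.6, -3.5], [-0.5, 2.13, 1.68], 1]
    - [[-9.6, 2.6, -3.5], [-0.5, 2.13, 1.68], 1]
    - [[-9.6, 2.6, -3.5], [-0.5, 2.13, 1.68], 1]
    - [[-9.6, 2.6, -3.5], [-0.5, 2.13, 1.68], 1]

```text
time: 16.65
position: [0.576, 0.2148, 0.2786]
tool_rot: [-1.984, -2.145, -0.339]
ft_force: [-0.4, -0.9, -2.7]
grip_width: 0.225
```

```bash
python3 -c "
from tgt import *
report(); B=tool_at(-.15); plan(B,8)"
```

```text
t 16.65 org in tube mm [-214.7  -22.   -31.5] tip [-121.8    1.5   -2.9] dirs [13.49 16.36] F [-0.4 -0.9 -2.7] grip 0.225
 q [ 0.7   0.37 -1.16  1.56  0.06  1.3  -0.35]
rows 8 [-8.86, 2.86, -4.33] [-0.55, 2.161, 1.645] |t| 10.3 |w| 2.77
```

>>> arm_command:
  motion:
    - [[-8.9, 2.8, -4.3], [-0.55, 2.16, 1.65], 1]
    - [[-8.9, 2.8, -4.3], [-0.55, 2.16, 1.65], 1]
    - [[-8.9, 2.8, -4.3], [-0.55, 2.16, 1.65], 1]
    - [[-8.9, 2.8, -4.3], [-0.55, 2.16, 1.65], 1]
    - [[-8.9, 2.8, -4.3], [-0.55, 2.16, 1.65], 1]
    - [[-8.9, 2.8, -4.3], [-0.55, 2.16, 1.65], 1]
    - [[-8.9, 2.8, -4.3], [-0.55, 2.16, 1.65], 1]
    - [[-8.9, 2.8, -4.3], [-0.55, 2.16, 1.65], 1]

```text
time: 17.32
position: [0.5956, 0.1355, 0.2798]
tool_rot: [-2.042, -1.728, -0.643]
ft_force: [0.5, -0.1, -3.2]
grip_width: 0.225
```

>>> arm_command:
  motion:
    - [[0, 0, 0], [0, 0, 0], 1]
    - [[0, 0, 0], [0, 0, 0], 1]

```text
time: 17.48
position: [0.5958, 0.1348, 0.2795]
tool_rot: [-2.044, -1.728, -0.641]
ft_force: [-0.6, -0.3, -1.7]
grip_width: 0.226
```

```bash
python3 -c "
from tgt import *
for n,c in [('w14','wrist'),('s14','side'),('t14','top')]: snap(c,n)
report(); plan(tool_at(-.12),6)
a=cv2.imread('pics/t14.png'); b=cv2.imread('pics/s14.png')
cv2.imwrite('pics/c14.png',np.hstack([cv2.resize(a[165:305,250:440],None,fx=4,fy=4,interpolation=cv2.INTER_CUBIC)]))
cv2.imwrite('pics/d14.png',np.hstack([cv2.resize(b[150:290,220:410],None,fx=4,fy=4,interpolation=cv2.INTER_CUBIC)]))
"
```

```text
t 17.6333 org in tube mm [-152.4   -0.8   -0.8] tip [-52.4  -0.4  -0.7] dirs [0.22 0.07] F [ 0.1  0.3 -3. ] grip 0.224
 q [ 1.07  0.39 -1.23  1.66 -0.24  1.18 -0.2 ]
rows 6 [-5.4, 0.15, -0.14] [-0.008, 0.012, 0.037] |t| 5.4 |w| 0.04
```

View pics/c14.png

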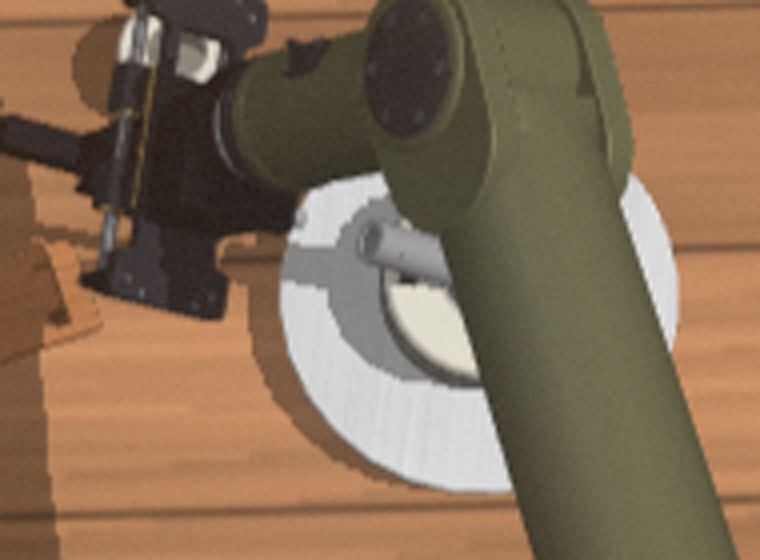

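View pics/d14.png

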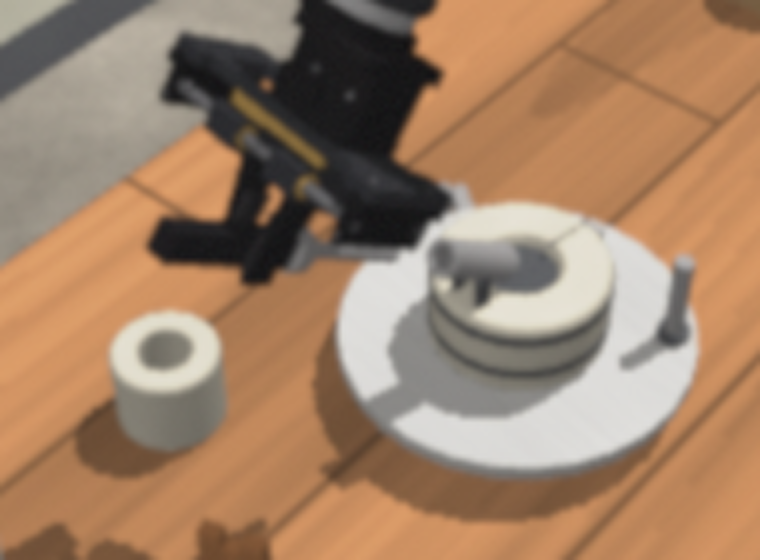

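View pics/w14.png

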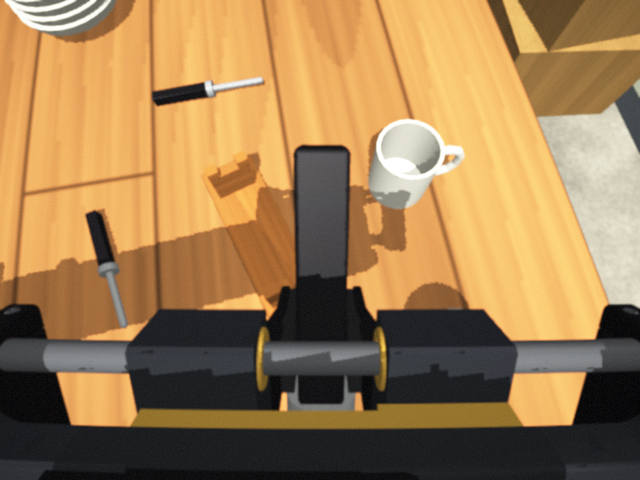

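```bash
cat > lat.py <<'E'
from tgt import *
from scipy.optimize import least_squares
def lat(name,cam='side',verbose=True):
    d=np.load(f'pics/{name}.npy'); W,uv=mask2world(cam,np.ones_like(d,bool),d)
    L=(W-M0)@tubeR(); r=np.hypot(L[:,1],L[:,2])
    for nm,lo,hi,rad in [('shaft',-.13,-.055,.006),('tube',.004,.05,.015),('collar',-.165,-.15,.016)]:
        k=(L[:,0]>lo)&(L[:,0]<hi)&(r<rad+.009); Q=L[k]
        if len(Q)<8: print(nm,len(Q)); continue
        f=least_squares(lambda p:np.hypot(Q[:,1]-p[0]-p[2]*(Q[:,0]-Q[:,0].mean()),Q[:,2]-p[1]-p[3]*(Q[:,0]-Q[:,0].mean()))-rad,[0,0,0,0],loss='soft_l1',f_scale=.001)
        print(nm,len(Q),'x',Q[:,0].min().round(4),Q[:,0].mean().round(4),Q[:,0].max().round(4),'ctr mm',(f.x[:2]*1000).round(2),'slope deg',np.degrees(f.x[2:]).round(2),'rms',np.sqrt((f.fun**2).mean()).round(5))
E
python3 -c "
from lat import *
lat('s14'); lat('t14','top'); lat('t8','top'); lat('s8')
print(tubeR().T@ (cam2world('side',[[0,0,0]])[0]-M0))
"
```

```text
shaft 58 x -0.1296 -0.0963 -0.0574 ctr mm [-1.05  1.5 ] slope deg [-1.13 -1.46] rms 0.00114
tube 127 x 0.0045 0.0264 0.0495 ctr mm [-1.89  1.42] slope deg [-0.64 -7.66] rms 0.00269
collar 43 x -0.1648 -0.1597 -0.1519 ctr mm [-0.61  1.03] slope deg [-6.31 -5.35] rms 0.00177
shaft 10 x -0.0636 -0.0595 -0.0555 ctr mm [1.21 0.01] slope deg [ 11.12 -17.76] rms 0.00097
tube 186 x 0.0042 0.0256 0.0499 ctr mm [ 0.47 -0.09] slope deg [-1.09 -1.97] rms 0.00267
collar 0
shaft 0
tube 183 x 0.004 0.0259 0.05 ctr mm [ 0.33 -0.13] slope deg [ 0.94 -3.79] rms 0.00268
collar 0
shaft 0
tube 130 x 0.0043 0.0266 0.0499 ctr mm [-2.08  0.62] slope deg [-0.83 -2.65] rms 0.00275
collar 0
[-1.00122691 -0.66205466  0.37379051]
```

>>> arm_command:
  motion:
    - [[-8, -0.5, 0], [0, 0, 0], 1]
    - [[-8, 0, 0], [0, 0, 0], 1]
    - [[-8, 0, 0], [0, 0, 0], 1]
    - [[-8, 0, 0], [0, 0, 0], 1]
    - [[-6, 0, 0], [0, 0, 0], 1]
    - [[-4, 0, 0], [0, 0, 0], 1]
    - [[0, 0, 0], [0, 0, 0], 1]

```text
time: 18.22
position: [0.59, 0.101, 0.2556]
tool_rot: [-2.043, -1.727, -0.643]
ft_force: [0.3, 0.1, -3.1]
grip_width: 0.223
```

```bash
python3 -c "
from lat import *
for n,c in [('s15','side'),('t15','top')]: snap(c,n)
report(); lat('s15'); lat('t15','top')
a=cv2.imread('pics/t15.png'); b=cv2.imread('pics/s15.png')
cv2.imwrite('pics/c15.png',np.vstack([cv2.resize(a[185:245,300:400],None,fx=5,fy=5,interpolation=cv2.INTER_CUBIC),cv2.resize(b[180:240,270:370],None,fx=5,fy=5,interpolation=cv2.INTER_CUBIC)]))
"
```

```text
t 18.3167 org in tube mm [-1.086e+02 -4.000e-01 -1.000e-01] tip [-8.6 -0.4 -0.1] dirs [0.02 0.01] F [-0.1  0.1 -2.9] grip 0.224
 q [ 1.12  0.41 -1.22  1.7  -0.23  1.17 -0.13]
shaft 63 x -0.1294 -0.0941 -0.0573 ctr mm [-6.69  1.5 ] slope deg [13.55  1.22] rms 0.00275
tube 115 x 0.0041 0.0277 0.0499 ctr mm [-1.69  0.99] slope deg [-0.65 -5.7 ] rms 0.00232
collar 88 x -0.165 -0.1598 -0.151 ctr mm [-2.96  4.01] slope deg [-23.33 -15.78] rms 0.00407
shaft 0
tube 180 x 0.004 0.0258 0.0495 ctr mm [ 0.76 -0.4 ] slope deg [ 0.59 -0.88] rms 0.00246
collar 58 x -0.1649 -0.1617 -0.1561 ctr mm [ 2.66 -2.13] slope deg [-26.61 -11.6 ] rms 0.00337
```

View pics/c15.png

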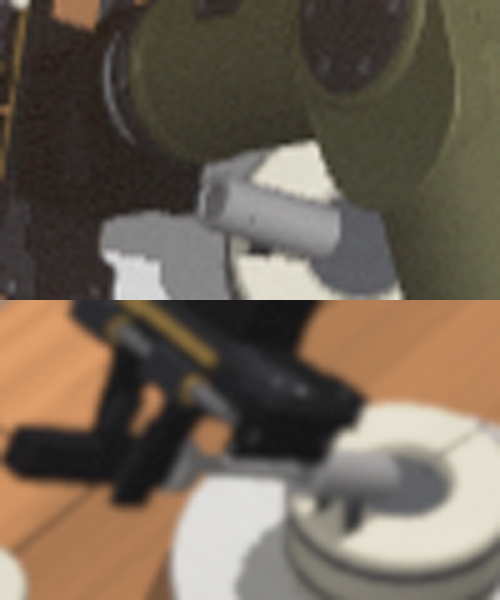

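```bash
sed -i "s/-.13,-.055,.006/-.085,-.014,.006/; s/-.165,-.15,.016/-.119,-.11,.016/" lat.py; python3 -c "
from lat import *
lat('s15'); lat('t15','top')"
```

```text
shaft 56 x -0.0849 -0.0515 -0.0143 ctr mm [-0.63  2.51] slope deg [0.66 0.54] rms 0.00123
tube 115 x 0.0041 0.0277 0.0499 ctr mm [-1.69  0.99] slope deg [-0.65 -5.7 ] rms 0.00232
collar 23 x -0.1186 -0.1147 -0.1104 ctr mm [0.03 2.37] slope deg [ -4.39 -12.99] rms 0.00139
shaft 1
tube 180 x 0.004 0.0258 0.0495 ctr mm [ 0.76 -0.4 ] slope deg [ 0.59 -0.88] rms 0.00246
collar 0
```

>>> arm_command:
  motion:
    - [[0, -0.8, 0.9], [0, 0, 0], 1]
    - [[-4, 0, 0], [0, 0, 0], 1]
    - [[-4, 0, 0], [0, 0, 0], 1]
    - [[-4, 0, 0], [0, 0, 0], 1]
    - [[-4, 0, 0], [0, 0, 0], 1]

```text
time: 18.73
position: [0.5872, 0.0897, 0.2462]
tool_rot: [-2.042, -1.729, -0.644]
ft_force: [0.0, -0.1, -3.2]
grip_width: 0.225
```

```bash
python3 -c "
from lat import *
report()"
```

```text
t 18.7333 org in tube mm [-92.   -1.2  -1. ] tip [ 8.  -1.2 -0.9] dirs [0.04 0.05] F [ 0.  -0.1 -3.2] grip 0.225
 q [ 1.14  0.42 -1.22  1.71 -0.23  1.17 -0.11]
```

>>> arm_command:
  motion:
    - [[-4, 0, 0], [0, 0, 0], 1]
    - [[-4, 0, 0], [0, 0, 0], 1]
    - [[-4, 0, 0], [0, 0, 0], 1]

```text
time: 18.98
position: [0.5856, 0.08, 0.2394]
tool_rot: [-2.041, -1.729, -0.644]
ft_force: [-0.6, 0.5, -2.5]
grip_width: 0.226
```

```bash
sed -i "s/-.085,-.014,.006/-.06,-.004,.006/" lat.py; python3 -c "
from lat import *
snap('side','s16'); snap('top','t16'); report(); lat('s16'); lat('t16','top')
a=cv2.imread('pics/t16.png'); b=cv2.imread('pics/s16.png')
cv2.imwrite('pics/c16.png',np.vstack([cv2.resize(a[185:245,300:400],None,fx=5,fy=5,interpolation=cv2.INTER_CUBIC),cv2.resize(b[180:240,270:370],None,fx=5,fy=5,interpolation=cv2.INTER_CUBIC)]))"
```

```text
t 19.0833 org in tube mm [-79.4  -1.2  -0.9] tip [20.6 -1.3 -0.8] dirs [-0.03  0.06] F [ 0.1 -0.5 -3.2] grip 0.227
 q [ 1.15  0.42 -1.21  1.72 -0.22  1.16 -0.09]
shaft 52 x -0.0597 -0.0319 -0.0044 ctr mm [-2.35  0.05] slope deg [-1.99 -2.53] rms 0.00177
tube 82 x 0.004 0.0302 0.0492 ctr mm [-2.16  0.57] slope deg [ -3.02 -10.58] rms 0.0024
collar 9 x -0.1189 -0.1179 -0.1159 ctr mm [-3.87  2.75] slope deg [  11.   -337.86] rms 0.00298
shaft 0
tube 137 x 0.0118 0.0321 0.0499 ctr mm [ 0.86 -0.16] slope deg [-1.69 -2.4 ] rms 0.0022
collar 7
```

View pics/c16.png

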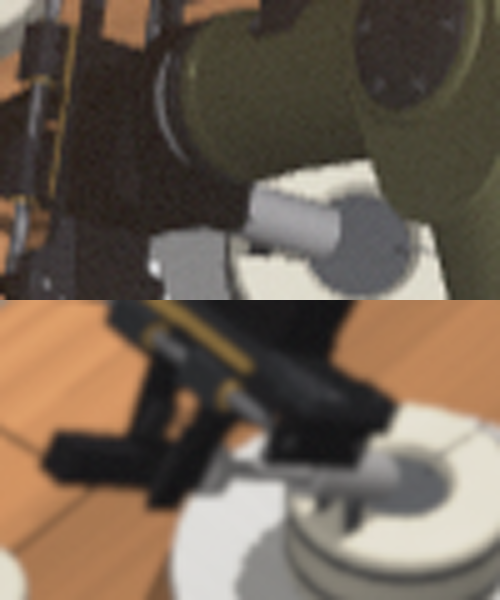

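>>> arm_command:
  motion:
    - [[-5, 0, 0], [0, 0, 0], 1]
    - [[-5, 0, 0], [0, 0, 0], 1]
    - [[-5, 0, 0], [0, 0, 0], 1]
    - [[-5, 0, 0], [0, 0, 0], 1]
    - [[-5, 0, 0], [0, 0, 0], 1]

```text
time: 19.5
position: [0.5822, 0.0597, 0.225]
tool_rot: [-2.042, -1.729, -0.644]
ft_force: [-0.2, -0.2, -2.1]
grip_width: 0.22
```

>>> arm_command:
  motion:
    - [[-5, 0, 0], [0, 0, 0], 1]
    - [[-5, 0, 0], [0, 0, 0], 1]
    - [[-5, 0, 0], [0, 0, 0], 1]
    - [[-5, 0, 0], [0, 0, 0], 1]
    - [[-5, 0, 0], [0, 0, 0], 1]

```text
time: 19.92
position: [0.5789, 0.0396, 0.2108]
tool_rot: [-2.041, -1.729, -0.644]
ft_force: [0.1, 0.3, -3.3]
grip_width: 0.226
```

>>> arm_command:
  motion:
    - [[-5, 0, 0], [0, 0, 0], 1]
    - [[-4, 0, 0], [0, 0, 0], 1]
    - [[-4, 0, 0], [0, 0, 0], 1]
    - [[-3, 0, 0], [0, 0, 0], 1]

```text
time: 20.25
position: [0.5767, 0.0267, 0.2016]
tool_rot: [-2.042, -1.729, -0.644]
ft_force: [-0.6, -0.0, -1.9]
grip_width: 0.225
```

```bash
python3 -c "
from lat import *
report()"
```

```text
t 20.25 org in tube mm [-14.   -1.2  -1. ] tip [86.  -1.1 -0.9] dirs [0.03 0.04] F [-0.6 -0.  -1.9] grip 0.225
 q [ 1.21  0.47 -1.17  1.75 -0.19  1.15 -0.  ]
```

Free of force so far; now creep until the collar touches.

>>> arm_command:
  motion:
    - [[-3, 0, 0], [0, 0, 0], 1]
    - [[-3, 0, 0], [0, 0, 0], 1]
    - [[-2, 0, 0], [0, 0, 0], 1]

```text
time: 20.5
position: [0.5756, 0.0204, 0.1971]
tool_rot: [-2.041, -1.729, -0.644]
ft_force: [-0.5, -0.4, -3.2]
grip_width: 0.223
```

>>> arm_command:
  motion:
    - [[-1.5, 0, 0], [0, 0, 0], 1]
    - [[-1.5, 0, 0], [0, 0, 0], 1]

```text
time: 20.67
position: [0.5753, 0.0182, 0.1956]
tool_rot: [-2.041, -1.729, -0.644]
ft_force: [0.6, -0.3, -2.7]
grip_width: 0.228
```

>>> arm_command:
  motion:
    - [[-1, 0, 0], [0, 0, 0], 1]
    - [[-1, 0, 0], [0, 0, 0], 1]

```text
time: 20.83
position: [0.575, 0.0167, 0.1944]
tool_rot: [-2.041, -1.729, -0.644]
ft_force: [-0.3, -0.5, -3.1]
grip_width: 0.224
```

>>> arm_command:
  motion:
    - [[-1, 0, 0], [0, 0, 0], 1]
    - [[0, 0, 0], [0, 0, 0], 1]

```text
time: 21.0
position: [0.5748, 0.0157, 0.1937]
tool_rot: [-2.041, -1.729, -0.644]
ft_force: [-0.5, -0.2, -2.7]
grip_width: 0.225
```

```bash
python3 -c "
from lat import *
report()"
```

```text
t 21.0 org in tube mm [-0.4 -1.2 -1. ] tip [99.6 -1.1 -0.9] dirs [0.04 0.05] F [-0.5 -0.2 -2.7] grip 0.225
 q [ 1.22  0.49 -1.17  1.75 -0.18  1.15  0.01]
```

>>> arm_command:
  motion:
    - [[-1, 0, 0], [0, 0, 0], 1]
    - [[0, 0, 0], [0, 0, 0], 1]

```text
time: 21.17
position: [0.5748, 0.0156, 0.1936]
tool_rot: [-2.04, -1.729, -0.644]
ft_force: [0.3, 0.8, -2.3]
grip_width: 0.229
```

>>> arm_command:
  motion:
    - [[-1, 0, 0], [0, 0, 0], 1]
    - [[0, 0, 0], [0, 0, 0], 1]

```text
time: 21.33
position: [0.5748, 0.0155, 0.1936]
tool_rot: [-2.039, -1.729, -0.645]
ft_force: [-0.5, 4.0, 0.9]
grip_width: 0.221
```

```bash
python3 -c "
from lat import *
report()
snap('side','s17'); snap('top','t17')
a=cv2.imread('pics/t17.png'); b=cv2.imread('pics/s17.png')
cv2.imwrite('pics/c17.png',np.vstack([cv2.resize(a[185:245,300:400],None,fx=5,fy=5,interpolation=cv2.INTER_CUBIC),cv2.resize(b[180:240,270:370],None,fx=5,fy=5,interpolation=cv2.INTER_CUBIC)]))"
```

```text
t 21.3333 org in tube mm [-0.2 -1.2 -1.1] tip [99.8 -1.  -1.3] dirs [ 0.11 -0.07] F [-0.5  4.   0.9] grip 0.221
 q [ 1.22  0.49 -1.17  1.75 -0.18  1.15  0.02]
```

View pics/c17.png

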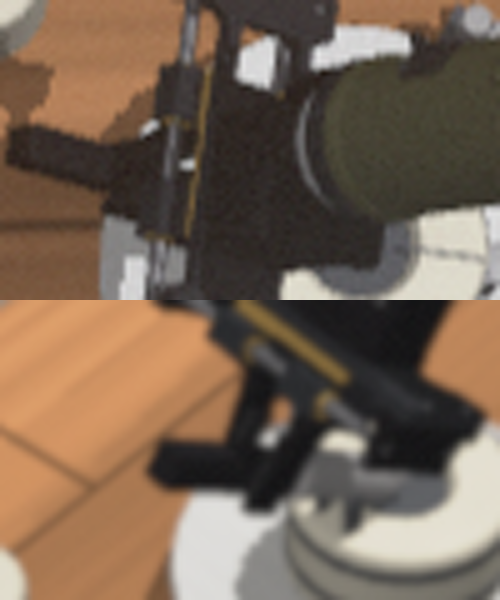

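>>> arm_command:
  motion:
    - [[-0.5, 0, 0], [0, 0, 0], 1]
    - [[0, 0, 0], [0, 0, 0], 1]
    - [[0, 0, 0], [0, 0, 0], 1]
    - [[0, 0, 0], [0, 0, 0], 1]
    - [[0, 0, 0], [0, 0, 0], 1]
    - [[0, 0, 0], [0, 0, 0], 1]
    - [[0, 0, 0], [0, 0, 0], 1]
    - [[0, 0, 0], [0, 0, 0], 1]

```text
time: 22.1
position: [0.5748, 0.0155, 0.1935]
tool_rot: [-2.038, -1.729, -0.646]
ft_force: [-0.1, 5.3, 3.0]
grip_width: 0.225
```

```bash
python3 -c "
from lat import *
report(); s,im,d=snap('wrist','w17')
from meas import *
P,uv=gauge_tool(d)
for v in range(150,350,30):
    k=(uv[:,1]==v)&(abs(uv[:,0]-322)<4); print(v,P[k].mean(0).round(4) if k.any() else '')
"
```

```text
t 22.1 org in tube mm [-0.1 -1.2 -1.2] tip [99.9 -0.9 -1.3] dirs [ 0.13 -0.09] F [-0.1  5.3  3. ] grip 0.225
 q [ 1.22  0.49 -1.17  1.75 -0.18  1.15  0.02]
150 [ 0.0745  0.0005 -0.0168]
180 [ 0.0643  0.0005 -0.017 ]
210 [ 0.0535  0.0005 -0.0167]
240 [ 0.0424  0.0005 -0.0172]
270 [ 0.0305  0.0005 -0.0169]
300 [ 0.0179  0.0005 -0.0167]
330 [ 0.005   0.0005 -0.0172]
```

>>> arm_command:
  motion:
    - [[3, 0, 0], [0, 0, 0], 1]
    - [[6, 0, 0], [0, 0, 0], 1]
    - [[8, 0, 0], [0, 0, 0], 1]
    - [[10, 0, 0], [0, 0, 0], 1]
    - [[10, 0, 0], [0, 0, 0], 1]
    - [[10, 0, 0], [0, 0, 0], 1]
    - [[10, 0, 0], [0, 0, 0], 1]
    - [[10, 0, 0], [0, 0, 0], 1]

```text
time: 22.82
position: [0.5836, 0.0691, 0.2315]
tool_rot: [-2.041, -1.73, -0.644]
ft_force: [0.6, -0.2, -2.4]
grip_width: 0.227
```

>>> arm_command:
  motion:
    - [[10, 0, 0], [0, 0, 0], 1]
    - [[10, 0, 0], [0, 0, 0], 1]
    - [[10, 0, 0], [0, 0, 0], 1]
    - [[15, 0, 0], [0, 0, 0], 1]
    - [[20, 0, 0], [0, 0, 0], 1]
    - [[20, 0, 0], [0, 0, 0], 1]
    - [[10, 0, 0], [0, 0, 0], 1]
    - [[0, 0, 0], [0, 0, 0], 1]

```text
time: 23.48
position: [0.5961, 0.1486, 0.2875]
tool_rot: [-2.036, -1.734, -0.646]
ft_force: [0.0, 1.4, -2.0]
grip_width: 0.223
```

```bash
python3 -c "
from lat import *
A,s=report()
# target: level gauge, az -85, origin at
Rm=tubeR(-85,0); B=T([.585,.20,.33],Rm)@np.linalg.inv(TG); print(B.round(3)); plan(B,12)
"
```

```text
t 23.4833 org in tube mm [-164.5   -1.9   -1.5] tip [-64.5  -1.3  -1.5] dirs [ 0.35 -0.02] F [ 0.   1.4 -2. ] grip 0.223
 q [ 1.06  0.38 -1.24  1.66 -0.24  1.18 -0.21]
[[-0.087  0.996  0.     0.581]
 [ 0.996  0.087  0.     0.245]
 [ 0.     0.    -1.     0.325]
 [ 0.     0.     0.     1.   ]]
rows 12 [8.75, -1.55, -0.41] [0.379, -2.901, -1.142] |t| 8.9 |w| 3.14
```

>>> arm_command:
  motion:
    - [[8.7, -1.5, -0.4], [0.4, -2.9, -1.14], 1]
    - [[8.7, -1.5, -0.4], [0.4, -2.9, -1.14], 1]
    - [[8.7, -1.5, -0.4], [0.4, -2.9, -1.14], 1]
    - [[8.7, -1.5, -0.4], [0.4, -2.9, -1.14], 1]
    - [[8.7, -1.5, -0.4], [0.4, -2.9, -1.14], 1]
    - [[8.7, -1.5, -0.4], [0.4, -2.9, -1.14], 1]

```text
time: 23.98
position: [0.5924, 0.1893, 0.311]
tool_rot: [-2.108, -2.027, -0.336]
ft_force: [-0.1, 0.2, -2.8]
grip_width: 0.224
```

>>> arm_command:
  motion:
    - [[8.7, -1.5, -0.4], [0.4, -2.9, -1.14], 1]
    - [[8.7, -1.5, -0.4], [0.4, -2.9, -1.14], 1]
    - [[8.7, -1.5, -0.4], [0.4, -2.9, -1.14], 1]
    - [[8.7, -1.5, -0.4], [0.4, -2.9, -1.14], 1]
    - [[8.7, -1.5, -0.4], [0.4, -2.9, -1.14], 1]
    - [[8.7, -1.5, -0.4], [0.4, -2.9, -1.14], 1]

```text
time: 24.48
position: [0.5828, 0.2404, 0.3222]
tool_rot: [-2.125, -2.308, 0.012]
ft_force: [0.8, -0.2, -3.0]
grip_width: 0.221
```

>>> arm_command:
  motion:
    - [[0, 0, 0], [0, 0, 0], 1]
    - [[0, 0, 0], [0, 0, 0], 1]
    - [[0, 0, 0], [0, 0, 0], 1]
    - [[0, 0, 0], [0, 0, 0], 1]
    - [[0, 0, 0], [0, 0, 0], 1]
    - [[0, 0, 0], [0, 0, 0], 1]

```text
time: 24.98
position: [0.583, 0.2394, 0.3228]
tool_rot: [-2.127, -2.306, 0.008]
ft_force: [-0.1, -0.1, -2.6]
grip_width: 0.22
```

```bash
python3 -c "
from lat import *; from meas import *
A,s=report(); G=A@TG; print('org',G[:3,3],'tip',(G@[.1,0,0,1])[:3],'pitch',np.degrees(np.arcsin(G[2,0])),s['qd'].round(3))
s,im,d=snap('wrist','w20'); P,uv=gauge_tool(d)
for v in range(150,350,40):
    k=(uv[:,1]==v)&(abs(uv[:,0]-322)<4); print(v,P[k].mean(0).round(4) if k.any() else '')
snap('side','s20'); s,im,d=snap('top','t20')
a=cv2.imread('pics/t20.png'); cv2.imwrite('pics/c20.png',cv2.resize(a[155:305,200:450],None,fx=3,fy=3))
W,uv=ana('top',d,(310,175,440,300)); r=np.hypot(W[:,0]-.556,W[:,1]+.105); k=(abs(W[:,2]-.125)<.004)&(r>.1)&(r<.14)&(W[:,1]<-.15)
m=np.median(W[k],0); print('peg',k.sum(),m,'was .458,-.1726')
"
```

```text
t 24.9833 org in tube mm [-268.2  -18.9    1.8] tip [-188.8    5.5   57.4] dirs [13.98 31.86] F [-0.1 -0.1 -2.6] grip 0.22
 q [ 0.32  0.43 -1.05  1.33  0.37  1.59 -0.6 ]
org [0.58671491 0.19400159 0.32736073] tip [0.59477387 0.09432685 0.32734219] pitch -0.010621469525318403 [-0.01  -0.    -0.005 -0.002  0.001 -0.    -0.001]
150 [ 0.0744  0.0003 -0.016 ]
190 [ 0.0607  0.0003 -0.0166]
230 [ 0.0461  0.0003 -0.0167]
270 [ 0.0305  0.0001 -0.0166]
310 [ 0.0137  0.0003 -0.0166]
peg 21 [ 0.45636109 -0.17341655  0.12615307] was .458,-.1726
```

View pics/c20.png

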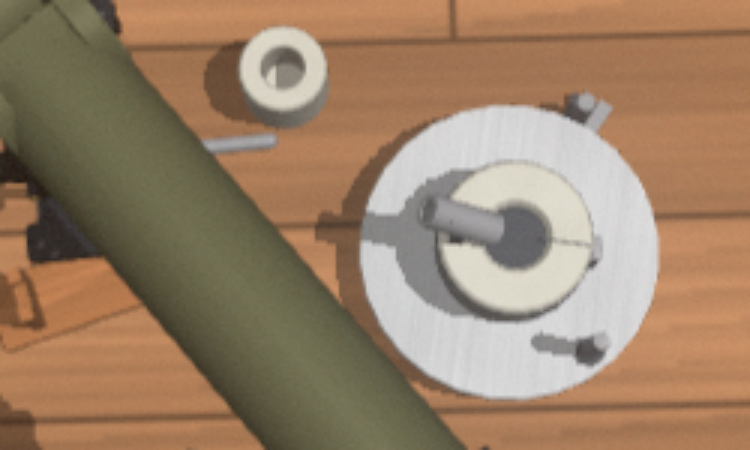

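View pics/s20.png

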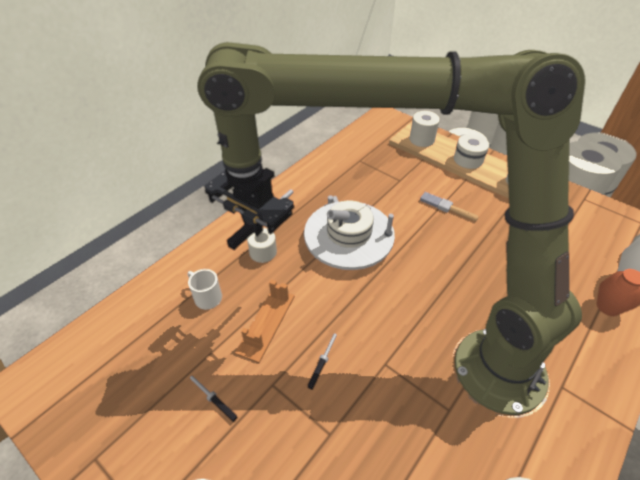

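All good: gauge level and still, wheel lug against its pin, bystanders in place.

```bash
python3 -c "
from bench import ctrl
print(ctrl.close_job())"
```

```text
the job is handed in; nothing more can be done
None
```

I turned the wheel to its stop, ran the gauge down the guide tube until its collar sat on the mouth, drew it right out, and handed the job in still holding it. `close_job` reports no verdict, so the result rests on my own measurements below.

- **Wheel:** I pushed the peg round about 47° until the contact force passed 10 N and the arm stopped moving. The top picture showed the lug against the pin. At the end the peg was within 2 mm of where I had left it.
- **Gauge grasp:** My first grip failed partly: I began lifting before the fingers had closed, so they held only the top 6 mm of the handle. I set the gauge back in its cradle and gripped it again around the middle of the handle. On the way down it caught briefly, at about 10 N, before it seated.
- **Insertion:** The shaft went in with no measurable side force. The collar seated within 0.2 mm of where I computed the mouth to be, at about 7–8 N, well under the 40 N limit. I held it there for about 1 s. The pose read about 1.6 mm off my estimated tube centre, because I had shifted it to match the camera views.
- **Final state:** At 25 s the gauge was level (0.01°), with collar and tip about 327 mm up and the tip roughly 20 cm from the mouth. Joint speeds were near zero and it had not slipped in the grip.
- **Bystanders:** The mug, small mould and brush looked unmoved in the last pictures; I did not measure their positions again.
- **Disagreement:** The side and top cameras differed by 2–3 mm on the tube's position. I corrected for this by comparing shaft and tube in the same pictures.

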